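# Load a specimen plate onto the pinned stage with a lifter

### The job

Take the lifter from its rest by its leaning handle, slide its flat blade under the specimen plate on the plain stand, and carry the plate, balanced level on the blade, to the light stage; lower it there so that both pins come up through its two holes and it sits flat on the rails. Draw the lifter out and lay it back flat in its rest, between the lips. Never touch the plate with the fingers, never let it tip, and leave the beaker, the vial and the bottle where they stand.

Things in the scene. Friction and masses are not known exactly. Their poses are not given: they have to be found in the camera images.
- lifter: Loose steel lifter like a cranked spatula, 120 g. Flat blade 36 mm wide (y), 3 mm thick, round tip at x = +28 mm, heel at x = -60 mm. Origin: underside of the blade on its mid-line; x along the blade to the tip, z up. Starts in its rest, blade level. The handle rises from x = -45, z = 3 mm, leaning back (toward -x) 28 deg from vertical, along (-0.469, 0, 0.883).
- lifter_grip (a point): Good pinching place of the lifter's black flat handle, on its mid-line 75 mm up it; same axes as the lifter. Strap 26 mm wide (y), 10 mm thick, 35 mm more above here, 50 mm below. Its broad faces look along +-(0.883, 0, 0.469): forward-up and backward-down; to pinch them square the fingers point forward and down, 28 deg from vertical, and close across the thickness.
- rest: Grey fixed rest of the lifter. Origin: on the worktop, below where the lifter's origin lies when home; same axes as the lifter. The blade lies on its flat top (z = 44 mm, x = -76 to +40 mm, open toward -x), between side lips with inner faces at y = +-27 mm and short of a far lip with its face at x = +34 mm. Lips rise 12 mm above the flat.
- plate: Loose aluminium specimen plate, 44 (x) x 116 (y) x 5 mm, 60 g, small dark round window in the middle, two round through holes of 12 mm diameter at y = +-46 mm. Origin: centre of its underside, z up. The same either way round. Starts across the rails of the plain stand, long side across them.
- stand: Plain fixed grey stand on which the plate waits: base 100 x 132 x 30 mm and two rails along x, 52 mm long, 20 mm wide, tops at z = 65 mm, centred at y = +-46 mm; the 72 mm between them is free above z = 30 mm and open at both ends. No pins. Origin: centre of its underside on the worktop; x points away from the robot along the rails.
- stage: Light stage, grey, fixed: base and rails as the stand's (tops at z = 65 mm, 72 mm free between), a flat light panel between the rails (top z = 34 mm) and an upright steel pin on each rail at x = 0, y = +-46 mm. Pins: 7 mm diameter, 16 mm high above the rail, the upper 7 mm a cone. Origin: centre of its underside on the worktop; x points away from the robot along the rails.
- beaker: Clear beaker, 59 mm wide, 70 mm high, right of the work; bystander. Origin: centre of its underside.
- vial: Small vial with a screw cap, 27 mm wide, 56 mm high, behind the work; bystander. Origin: centre of its underside.
- bottle: Small glass bottle with a screw cap, 56 mm wide, 105 mm high, left of the work; bystander. Origin: centre of its underside.

How it is judged (in metres and radians):
On the way, in this order (a step that is already met when the one before it is completed fails the run):
1. the lifter is held and clear of its rest (contact force between the fingers and lifter above 1 N and contact force between lifter and rest below 0.02 N and distance of lifter from where it was at the start of the episode above 0.02 m), for 0.2 s.
2. the plate rides on the lifter's blade alone, clear of the stand, level, untouched by the fingers (contact force between lifter and plate above 0.1 N and contact force between plate and stand below 0.02 N and contact force between plate and the fingers below 0.02 N and z of plate in the frame of stand above 0.075 m and angle between plate's own z axis and vertical below 0.2 rad), for 0.3 s.
3. the plate sits flat on the stage's rails over both pins, the lifter no longer touching it (x of plate in the frame of stage between -0.005 and 0.005 m and y of plate in the frame of stage between -0.005 and 0.005 m and z of plate in the frame of stage between 0.062 and 0.068 m and angle between plate's own z axis and vertical below 0.06 rad and contact force between lifter and plate below 0.02 N), for 0.3 s.
At the end, for the whole second after the job is handed in: Plate flat on the stage rails, both pins through its holes (within 5 mm in x and y, 3 mm in height, 0.06 rad of level); lifter flat in its rest between the lips (within 30 mm along, 12 mm across, 4 mm in height, 0.08 rad of level) and off the plate; both at rest (all of step 3 and x of lifter in the frame of rest between -0.03 and 0.03 m and y of lifter in the frame of rest between -0.012 and 0.012 m and z of lifter in the frame of rest between 0.04 and 0.048 m and angle between lifter's own z axis and vertical below 0.08 rad and linear speed of each of plate, lifter below 0.01 m/s); the robot touches nothing.
It fails at once if the fingers touch the plate (contact force between the fingers and plate above 0.3 N).
It fails at once if the plate tips more than about 17 degrees (angle between plate's own z axis and vertical above 0.3 rad).
It fails at once if the beaker is moved by more than 3 cm (distance of beaker from where it was at the start of the episode above 0.03 m).
It fails at once if the vial is moved by more than 3 cm (distance of vial from where it was at the start of the episode above 0.03 m).
It fails at once if the bottle is moved by more than 3 cm (distance of bottle from where it was at the start of the episode above 0.03 m).
It also fails if it takes over 61 s, if anything falls off the work surface, if the arm or the gripper's body presses on something with over 40 N, if the wrist force passes 120 N, or if a joint passes its speed limit or range.

### The arm

A 6-joint arm with a two-finger parallel gripper is mounted at the origin on a cart in front of the work surface, level with it; the furniture and walls round the work are solid. World frame = base frame: x ahead of the robot, y to its left, z up, the work surface at z = 0. Lengths are in mm, angles in rad, forces in N, time in s.
With the tool pointing down it reaches from about 350 to 775 mm from the base axis. Payload 7.3 kg.
Tool frame: the origin (TCP) lies on the mounting face of the last link; the fingertips stand 178 mm ahead of it and the grasp point (between the pads) lies 159 mm ahead of it (bot.grip_point_offset is the distance from the TCP to the grasp point, in mm); x points along the fingers, y is the direction in which the jaws open and shut, and the axes are right-handed (so a half turn about x gives the same grasp; the last joint's range is limited). The gripper opens to 92 mm and grips with 3 to 60 N. Pads are 19 mm wide; open, the fingers measure 130 mm over their backs; the gripper's body (75 mm by 190 mm) begins 47 mm behind the grasp point.
Start: joints at [1.199, 0.342, 1.524, -0, 1.275, -0.146], TCP at [117.518, 511.681, 404.741] pointing down, gripper open.
Joint ranges: [-2.53, 2.53], [-0.77, 2.02], [0.04, 2.7], [-1, 4.14], [0.28, 2.66], [-3.11, 3.11]. Speed limits (rad/s): [2.57, 2.57, 3.14, 3.14, 3.14, 3.14].

### API

Orientations are given as [roll, pitch, yaw] about the fixed x, y, z axes, in that order (R = Rz(yaw) Ry(pitch) Rx(roll)).
In Python, from plant import bot gives the robot as it stands.
- The arm moves only by the tool arm_command, never from a script. Its argument "moves" is a list of rows, each a list of 5 numbers: the shift along the tool's x, y, z in cm, then the turn about the tool's x in degrees, then the opening, from 0 (shut) to 1 (fully open). A call has 1 to 10 rows; each row is the pose to reach, as a shift and turn from the pose measured when the call began, along the tool's axes at that moment; what a row does not reach only later rows make up. A row lasts 1/10 s, in which the tool goes at most 50 mm and 8.59 degrees, less where a joint would pass 70% of its speed; a pose out of reach is approached as far as the arm can. A call with a gripper value outside its range is refused whole. The fingers move at their own pace and stop on an object; the grip force is fixed at half the most. Time passes only in rows, so rows that repeat a pose let the fingers close. It gives the time, the measured TCP pose, the force and the opening at its end, in the units of the state.
- bot.get_obs(): the state, without advancing time (a new reading comes with each control period).
- bot.capture(name): name is "side" or "top"; returns a dict with "frame" (480x640x3 uint8, blue, green, red), "K" (3x3 intrinsics, pixels), "origin" and "orientation" of the camera in the world. Camera axes: x right, y down, z forward; pixel columns grow to the right and rows downward; lengths in mm; the calibration is good to about 2 mm. A picture is of the moment at which its call begins. There is no depth.
- bot.close_job(): hands the job in, once; it reports no verdict.
The state is a dict: "time": time; "joint_positions": joint angles; "dq": joint speeds; "tau": joint torques, N m; "tool_pos": TCP position; "tcp_rot": TCP orientation; "contact_force": force on the tool from outside, world axes, zero at the start; "moment": the same for the moment, N m; "grip_width": finger opening in mm.
Only numpy, scipy, OpenCV 4.12 (cv2) and the standard library are available. Lean on these libraries where they do the work, as an engineer would, in place of code of your own. Each camera call takes 0.05 s, during which the arm holds its last target.

## Working session

There is one attempt and no reset: what is moved stays moved. The work goes in short steps, Python scripts to look and compute and a tool call to move; the robot and the scene stay as the last step left them, time stands still between calls to the robot, and variables do not carry over. Pictures are saved under pics/ and viewed, and the job is handed in when it is done.

Besides the shell and the picture viewer there is one more tool, called as name(argument=value, ...) on one line, values as JSON. arm_command: Moves the arm, as the interface text tells. Its arguments: {"type":"object","properties":{"moves":{"type":"array"}},"required":["moves"]}

```bash
ls; mkdir -p pics; python3 - <<'E'
from plant import bot
import cv2
print(bot.get_obs())
for n in("top","side"):
    c=bot.capture(n);cv2.imwrite(f"pics/{n}0.png",c["frame"]);print(n,c["K"],c["origin"],c["orientation"])
E
```

```text
pics
{'time': 0.0, 'joint_positions': array([ 1.19901948e+00,  3.42731498e-01,  1.52499376e+00,  2.28523639e-05,
        1.27538746e+00, -1.46009410e-01]), 'dq': array([ 3.10815639e-05,  1.46831664e-03, -8.19749761e-05, -6.50517149e-04,
        1.61626984e-04, -6.78064298e-04]), 'tau': array([ 1.45920269e-03, -4.31238449e+01, -2.44223267e+01,  7.19418470e-02,
        5.59475936e-02, -1.66351938e-04]), 'tool_pos': array([117.45776512, 511.56373824, 404.04831335]), 'tcp_rot': array([-1.73118063,  1.5692761 , -1.95695473]), 'contact_force': array([ 0.18475619,  0.52857585, -0.00781423]), 'moment': array([ 0.01568281, -0.0192388 , -0.02650793]), 'grip_width': 91.66471720909878}
top [[582.41083734   0.         322.43376886]
 [  0.         582.41083734 248.08311359]
 [  0.           0.           1.        ]] [ -33.47079343 -168.40495569 1763.97320077] [-2.72873685e+00  3.86861257e-04 -1.34765734e+00]
side [[537.5635364    0.         325.68582879]
 [  0.         537.5635364  245.70300795]
 [  0.           0.           1.        ]] [  320.24394235 -1084.08529714   659.16916054] [-2.04028305  0.00961176 -0.30909559]
```

View pics/top0.png

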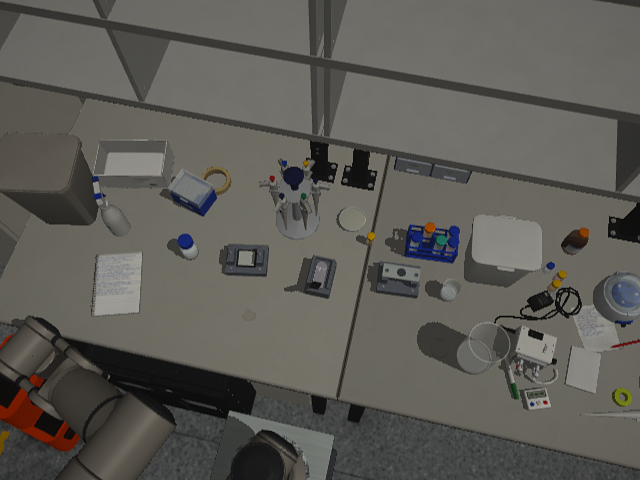

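View pics/side0.png

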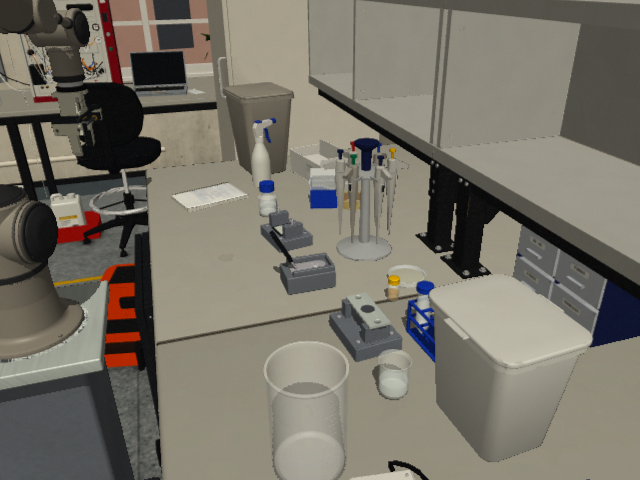

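The top view shows the stage at about (245,260), the rest with the lifter at (320,276), and the stand with the plate at (398,279). The vial is at (370,238), the beaker at (450,289) and the bottle at (188,246). Next I'll zoom in on these.

```bash
python3 - <<'E'
import cv2
t=cv2.imread("pics/top0.png")[225:305,210:460];cv2.imwrite("pics/t1.png",cv2.convertScaleAbs(cv2.resize(t,(800,256),interpolation=cv2.INTER_CUBIC),alpha=1.6))
a=cv2.imread("pics/top0.png")
for i,(x,y) in enumerate([(245,260),(320,276),(398,279)]):
    cv2.imwrite(f"pics/tz{i}.png",cv2.convertScaleAbs(cv2.resize(a[y-25:y+25,x-30:x+30],(780,650)[:2],interpolation=cv2.INTER_CUBIC)[:600],alpha=1.6))
s=cv2.imread("pics/side0.png")[200:360,240:420];cv2.imwrite("pics/s1.png",cv2.convertScaleAbs(cv2.resize(s,None,fx=3.7,fy=3.7,interpolation=cv2.INTER_CUBIC),alpha=1.6))
E
```

```text
(no output)
```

View pics/t1.png

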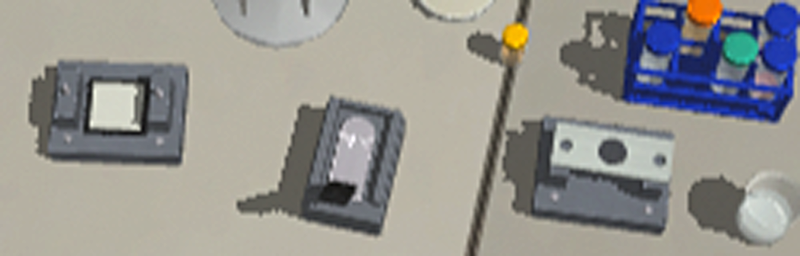

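View pics/s1.png

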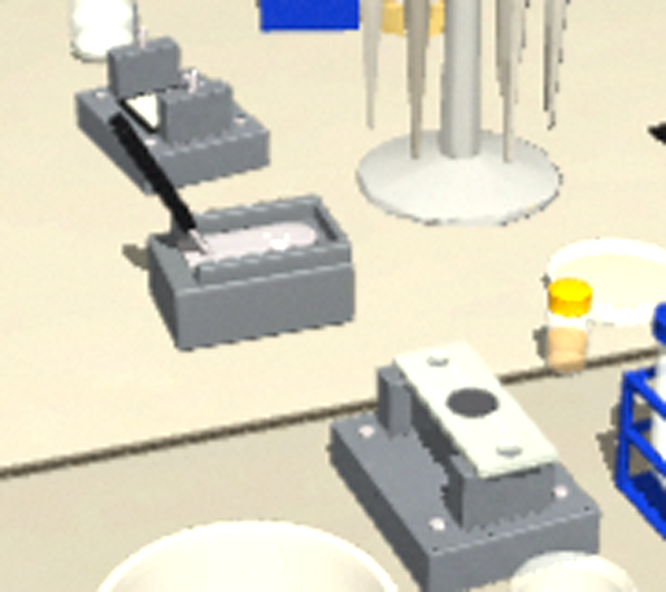

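View pics/tz0.png

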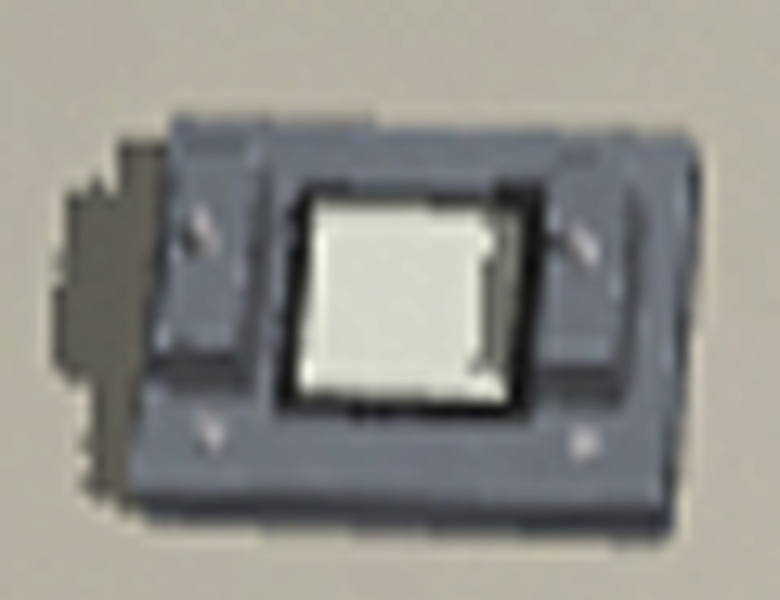

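View pics/tz1.png

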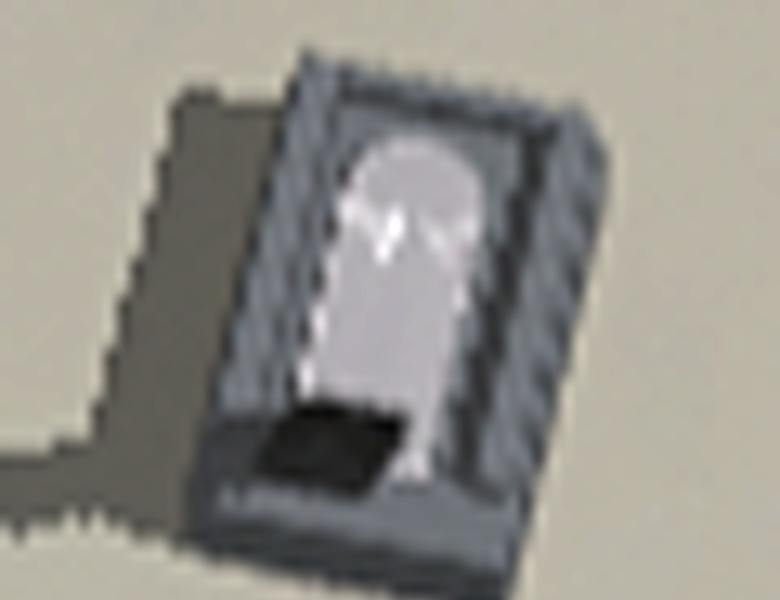

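View pics/tz2.png

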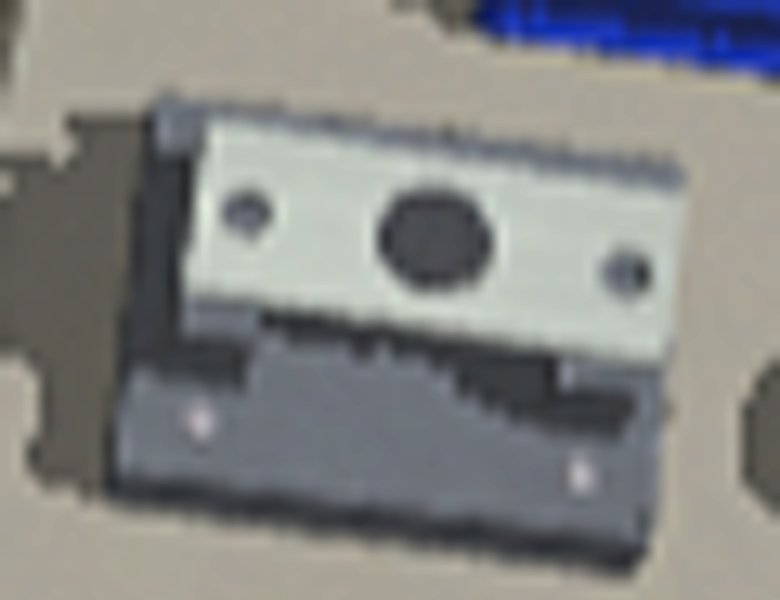

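```bash
cat > fit.py <<'E'
import numpy as np,cv2
from scipy.optimize import minimize
from scipy.spatial.transform import Rotation as R
def cam(c): return dict(K=c["K"],o=np.array(c["origin"]),R=R.from_euler("xyz",c["orientation"]).as_matrix(),im=c["frame"])
def proj(c,P):
    q=(np.atleast_2d(P)-c["o"])@c["R"]; q=q@c["K"].T; return q[:,:2]/q[:,2:]
def ray(c,uv,z):
    d=c["R"]@np.linalg.inv(c["K"])@np.array([uv[0],uv[1],1.]); return c["o"]+d*(z-c["o"][2])/d[2]
def place(P,p): # p=x,y,yaw
    c,s=np.cos(p[2]),np.sin(p[2]);P=np.asarray(P,float)
    return np.c_[P[:,0]*c-P[:,1]*s+p[0],P[:,0]*s+P[:,1]*c+p[1],P[:,2]]
def boxfaces(x0,x1,y0,y1,z0,z1):
    v=lambda *a:np.array(a,float)
    return [(v(0,0,1),v([x0,y0,z1],[x1,y0,z1],[x1,y1,z1],[x0,y1,z1])),
     (v(-1,0,0),v([x0,y0,z0],[x0,y1,z0],[x0,y1,z1],[x0,y0,z1])),
     (v(1,0,0),v([x1,y0,z0],[x1,y1,z0],[x1,y1,z1],[x1,y0,z1])),
     (v(0,-1,0),v([x0,y0,z0],[x1,y0,z0],[x1,y0,z1],[x0,y0,z1])),
     (v(0,1,0),v([x0,y1,z0],[x1,y1,z0],[x1,y1,z1],[x0,y1,z1]))]
S=4
def regions(c,faces,box,labels):
    """faces already world in paint order"""
    x0,y0,x1,y1=box
    lab=np.zeros(((y1-y0)*S,(x1-x0)*S),np.uint8)
    for L,n,P in faces:
        if np.dot(n,c["o"]-P[0])<=0: continue
        uv=(proj(c,P)+0.5-[x0,y0])*S-0.5
        cv2.fillPoly(lab,[np.round(uv*16).astype(np.int32)],L,shift=4)
    return lab
def cost(c,faces,box,ignore=(),bgclip=30):
    x0,y0,x1,y1=box
    lab=regions(c,faces,box,None)
    im=cv2.resize(c["im"][y0:y1,x0:x1],None,fx=S,fy=S,interpolation=cv2.INTER_CUBIC).astype(float)
    t=0
    for L in np.unique(lab):
        if L in ignore: continue
        p=im[lab==L]; m=np.median(p,0); d=np.minimum(np.abs(p-m).sum(1),bgclip*3); t+=d.sum()
    return t/lab.size
def world(faces,p,base=1):
    out=[]
    c,s=np.cos(p[2]),np.sin(p[2]);Rz=np.array([[c,-s,0],[s,c,0],[0,0,1]])
    for L,n,P in faces: out.append((L,Rz@n,place(P,p)))
    return out
def standmodel():
    f=[]; i=1
    for b in [(-50,50,-66,66,0,30),(-26,26,36,56,30,65),(-26,26,-56,-36,30,65)]:
        ff=boxfaces(*b)
        for k in (2,4,1,3,0): # sides then top
            f.append((i if k else 20,)+ff[k]); i+=1
    return f
def overlay(c,faces,box,fn,k=9):
    x0,y0,x1,y1=box
    im=cv2.resize(c["im"][y0:y1,x0:x1],None,fx=k,fy=k,interpolation=cv2.INTER_CUBIC)
    im=cv2.convertScaleAbs(im,alpha=1.5)
    for L,n,P in faces:
        if np.dot(n,c["o"]-P[0])<=0: continue
        uv=(proj(c,P)+0.5-[x0,y0])*k-0.5
        cv2.polylines(im,[np.round(uv).astype(np.int32)],True,(0,0,255),1)
    cv2.imwrite(fn,im)
E
cat > shot.py <<'E'
import sys,pickle,cv2
from plant import bot
tag=sys.argv[1];d={}
for n in("top","side"):
    d[n]=bot.capture(n);cv2.imwrite(f"pics/{n}{tag}.png",d[n]["frame"])
pickle.dump(d,open(f"cap{tag}.pkl","wb"))
E
python3 shot.py A
cat > ini.py <<'E'
import pickle
from fit import *
d=pickle.load(open("capA.pkl","rb"));T,Sd=cam(d["top"]),cam(d["side"])
for n,uv,z in [("stage",(245,260),30),("rest",(320,272),44),("plate",(402,272),68)]: print(n,ray(T,uv,z))
for n,uv,z in [("stage",(286,235),30),("rest",(307,270),44),("plate",(368,308),70)]: print(n,ray(Sd,uv,z))
E
python3 ini.py
```

```text
stage [611.04628935 234.34080296  30.        ]
rest [618.75431715 -11.81721981  44.        ]
plate [ 666.28097097 -263.72807938   68.        ]
stage [609.81587937 194.49314531  30.        ]
rest [604.40261543 -32.0181574   44.        ]
plate [ 664.55724058 -261.19538312   70.        ]
```

```bash
cat > f1.py <<'E'
import pickle
from fit import *
d=pickle.load(open("capA.pkl","rb"));T,Sd=cam(d["top"]),cam(d["side"])
st=standmodel()
pan=(21,np.array([0,0,1.]),np.array([[-42,-35,34],[42,-35,34],[42,35,34],[-42,35,34]],float))
stage=st[:5]+[pan]+st[5:]
# rails occlusion order: +y rail first (camera at -y both)
pl=[(30 if k==0 else 31,)+f for k,f in enumerate(boxfaces(-22,22,-58,58,65,70))]
pl=[pl[2],pl[4],pl[1],pl[3],pl[0]]
th=np.linspace(0,2*np.pi,24,endpoint=False)
def disc(r,x,y,L): return (L,np.array([0,0,1.]),np.c_[x+r*np.cos(th),y+r*np.sin(th),0*th+70])
pl+= [disc(13,0,0,32),disc(6,0,46,33),disc(6,0,-46,33)]
def bx(c,p,h=85):
    a=proj(c,place([[x,y,z] for x in(-60,60) for y in(-76,76) for z in(0,75)],p));return (*np.floor(a.min(0)).astype(int)-2,*np.ceil(a.max(0)).astype(int)+2)
def run(mk,p0,cams,ign,boxp):
    bs=[bx(c,boxp) for c in cams]
    f=lambda p:sum(cost(c,mk(p*np.r_[1,1,.01]),b,ign) for c,b in zip(cams,bs))
    best=None
    for y in np.arange(-25,26,10):
        q=np.r_[p0[:2],y/.57296]
        r=minimize(f,q,method="Nelder-Mead",options=dict(initial_simplex=q+np.array([[0,0,0],[12,0,0],[0,12,0],[0,0,10]]),xatol=.05,fatol=1e-4))
        if best is None or r.fun<best.fun: best=r
    return best.x*np.r_[1,1,.01],best.fun
if __name__=="__main__":
    for name,mk,p0,ign in [("stage",lambda p:world(stage,p),(610,215),(21,33)),("stand",lambda p:world(st,p)+world(pl,p),(660,-262),(33,))]:
        for cs in ([T],[Sd],[T,Sd]):
            r=run(mk,np.array(p0,float),cs,ign,(p0[0],p0[1],0)); print(name,len(cs),r)
        for n,c in(("top",T),("side",Sd)): overlay(c,mk(r[0]),bx(c,r[0]),f"pics/ov_{name}_{n}.png",8)
E
time python3 f1.py
```

```text
stage 1 (array([6.18596876e+02, 2.32942972e+02, 1.79386114e-01]), np.float64(11.03520955165692))
stage 1 (array([6.17146367e+02, 2.28698321e+02, 1.81065857e-01]), np.float64(22.498069300164023))
stage 2 (array([6.17772172e+02, 2.31738328e+02, 1.77999095e-01]), np.float64(34.398605540489946))
stand 1 (array([ 6.61946014e+02, -2.57569250e+02,  7.76571873e-02]), np.float64(29.44831062291435))
stand 1 (array([ 6.58333091e+02, -2.59709220e+02,  7.80901521e-02]), np.float64(32.904529320987656))
stand 2 (array([ 6.60566377e+02, -2.58315937e+02,  6.94645723e-02]), np.float64(63.69581658804708))
real	1m48.353s
user	1m26.707s
sys	0m17.532s
```

```bash
python3 - <<'E'
import cv2,numpy as np
for s in("stage","stand"):
    a=[cv2.imread(f"pics/ov_{s}_{n}.png") for n in("top","side")]
    w=max(i.shape[1] for i in a); a=[cv2.copyMakeBorder(i,0,0,0,w-i.shape[1],0) for i in a]
    o=np.vstack(a);f=min(1,800/o.shape[1],1200/o.shape[0]); 
    for n,i in zip(("top","side"),a): print(i.shape);cv2.imwrite(f"pics/ovv_{s}_{n}.png",cv2.resize(i,None,fx=min(1,800/i.shape[1],600/i.shape[0]),fy=min(1,800/i.shape[1],600/i.shape[0])))
E
```

```text
(400, 544, 3)
(472, 544, 3)
(440, 744, 3)
(720, 744, 3)
```

View pics/ovv_stage_top.png

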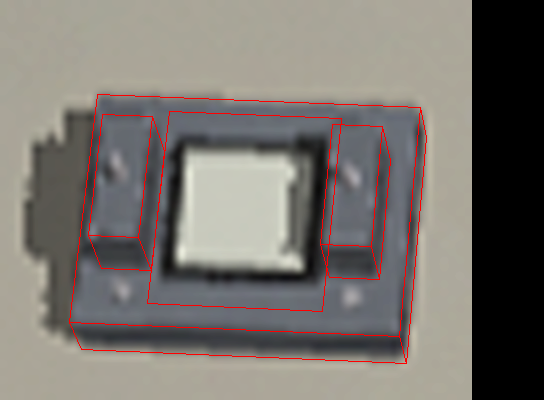

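View pics/ovv_stage_side.png

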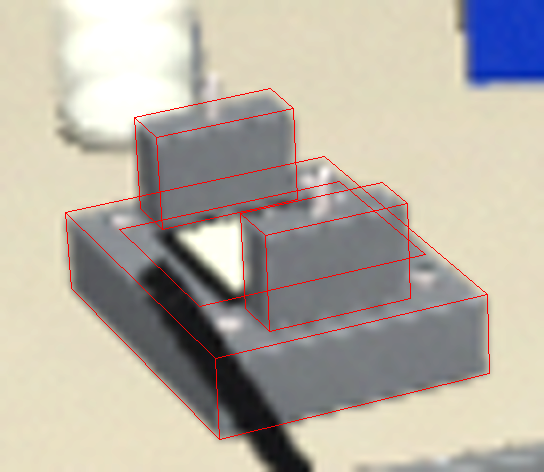

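View pics/ovv_stand_top.png

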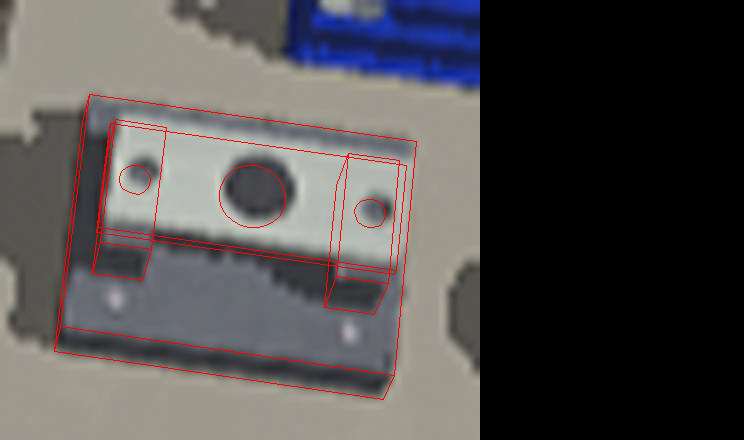

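View pics/ovv_stand_side.png

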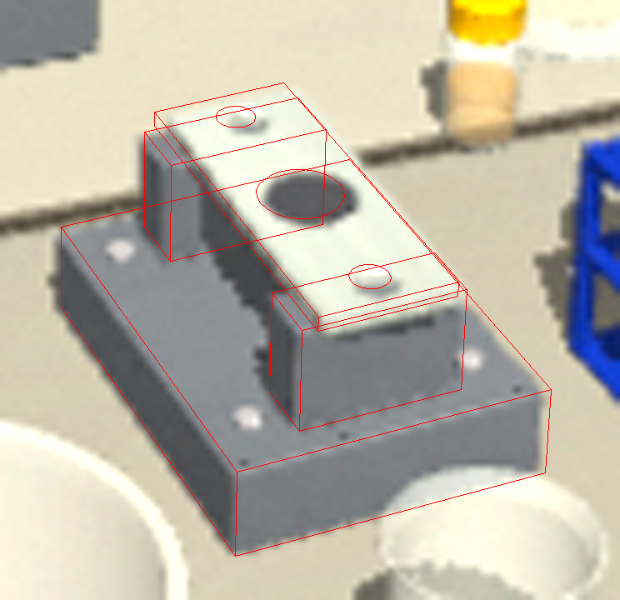

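```bash
cat > f2.py <<'E'
import pickle
from f1 import *
def discz(r,x,y,L): return disc(r,x,y,L)
# lifter model, origin z=44
u=np.array([-.469,0,.883]);w=np.array([.883,0,.469])
def lifter(z0=44.):
    t=np.linspace(-np.pi/2,np.pi/2,13)
    bl=np.r_[np.array([[-60,-18]]),np.c_[10+18*np.cos(t),18*np.sin(t)],[[-60,18]]]
    blade=(1,np.array([0,0,1.]),np.c_[bl,0*bl[:,0]+3+z0])
    o=np.array([-45,0,3+z0])
    def q(a,b,y): return o+u*a+w*b+np.array([0,y,0])
    H=[(2,w,np.array([q(25,5,-13),q(25,5,13),q(110,5,13),q(110,5,-13)])),
       (2,-w,np.array([q(25,-5,-13),q(25,-5,13),q(110,-5,13),q(110,-5,-13)])),
       (2,np.array([0,-1.,0]),np.array([q(25,-5,-13),q(110,-5,-13),q(110,5,-13),q(25,5,-13)])),
       (2,u,np.array([q(110,-5,-13),q(110,-5,13),q(110,5,13),q(110,5,-13)]))]
    return blade,H
def restf(p,z0=44.):
    b,H=lifter(z0)
    V=lambda x0,x1,y0,y1,z:np.array([[x0,y0,z],[x1,y0,z],[x1,y1,z],[x0,y1,z]],float)
    n=np.array([0,0,1.])
    return world([(3,n,V(-50,34,-27,27,44)),b]+H,p)
def bl(c,p):
    a=proj(c,place([[x,y,z] for x in(-100,40) for y in(-35,35) for z in(40,150)],p));return (*np.floor(a.min(0)).astype(int)-2,*np.ceil(a.max(0)).astype(int)+2)
if __name__=="__main__":
    ps=np.array([660.5,-258,.075])
    # plate+stand 6 dof
    for cs in([T],[Sd],[T,Sd]):
        bs=[bx(c,ps) for c in cs]
        f=lambda v:sum(cost(c,world(st,v[:3]*np.r_[1,1,.01])+world(pl,v[3:]*np.r_[1,1,.01]),b,()) for c,b in zip(cs,bs))
        q=np.r_[660.5,-258,7.5,663,-262,7.5]
        r=minimize(f,q,method="Nelder-Mead",options=dict(initial_simplex=np.vstack([q,q+np.diag([6.,6,6,6,6,6])]),xatol=.05,fatol=1e-4,maxfev=1500))
        print("stand/plate",len(cs),r.x.round(2),r.fun)
    for n,c in(("top",T),("side",Sd)): overlay(c,world(st,r.x[:3]*np.r_[1,1,.01])+world(pl,r.x[3:]*np.r_[1,1,.01]),bx(c,ps),f"pics/o2_plate_{n}.png",8 if n=="top" else 6)
    for cs in([T],[Sd],[T,Sd]):
        best=None
        for y0 in(-15,-5,5):
            p0=np.array([612,-15,y0]);bs=[bl(c,p0*[1,1,.01]) for c in cs]
            f=lambda v:sum(cost(c,restf(v*np.r_[1,1,.01]),b,(0,)) for c,b in zip(cs,bs))*10
            r=minimize(f,p0,method="Nelder-Mead",options=dict(initial_simplex=np.vstack([p0,p0+np.diag([12.,12,10])]),xatol=.05,fatol=1e-4))
            if best is None or r.fun<best.fun:best=r
        print("lifter",len(cs),best.x,best.fun)
    for n,c in(("top",T),("side",Sd)): overlay(c,restf(best.x*np.r_[1,1,.01]),bl(c,p0*[1,1,.01]),f"pics/o2_lift_{n}.png",8)
E
time python3 f2.py
```

```text
stand/plate 1 [ 660.76 -254.44    8.4   665.15 -260.85    5.38] 27.549592803030304
stand/plate 1 [ 658.45 -257.49    8.73  664.4  -261.27    5.01] 32.694281914893615
stand/plate 2 [ 659.59 -256.25    8.13  664.78 -260.94    5.57] 61.136149862991616
lifter 1 [627.91177775 -11.08233573   1.91173532] 43.53076923076923
lifter 1 [625.98114824 -14.3550671    5.42834748] 33.665897411496005
lifter 2 [626.49991486 -11.47484365   2.24830408] 86.35861184980904
real	0m31.884s
user	0m24.773s
sys	0m3.857s
```

```bash
python3 - <<'E'
import cv2,numpy as np
for s in("plate","lift"):
    a=[cv2.imread(f"pics/o2_{s}_{n}.png") for n in("top","side")]
    h=max(i.shape[0] for i in a); a=[cv2.copyMakeBorder(i,0,h-i.shape[0],0,0,0) for i in a]
    o=np.hstack(a);f=min(1,800/o.shape[1],600/o.shape[0]); cv2.imwrite(f"pics/o2v_{s}.png",cv2.resize(o,None,fx=f,fy=f));print(f)
E
```

```text
0.7662835249042146
0.9009009009009009
```

View pics/o2v_plate.png

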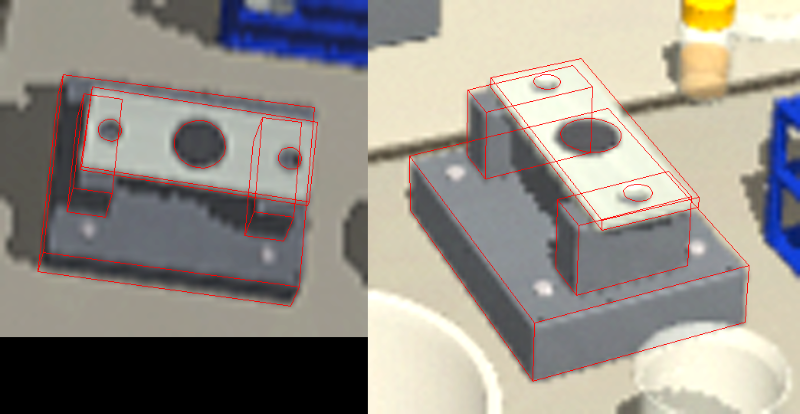

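View pics/o2v_lift.png

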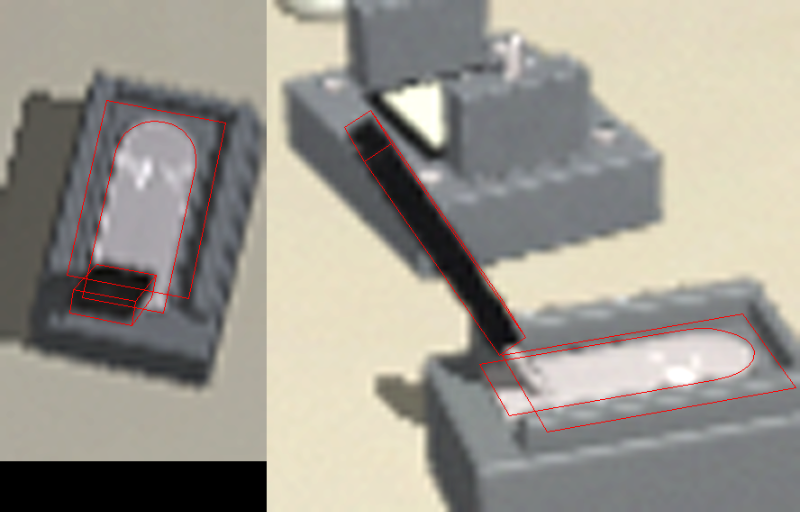

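```bash
python3 - <<'E'
from f2 import *
g=lambda u,v:(290+(u+.5)/13-.5,251+(v+.5)/13-.5)
for a,b,z in [((605,155),(510,590),56),((305,55),(190,530),56),((485,200),(430,475),47),((345,200),(305,385),47),((345,95),(550,130),56)]:
    A,B=ray(T,g(*a),z),ray(T,g(*b),z);d=A-B;print(A.round(1),B.round(1),np.arctan2(d[1],d[0]))
for cs in([T],[Sd]):
    p0=np.array([626,-12,3]);bs=[bl(c,p0*[1,1,.01]) for c in cs]
    f=lambda v:sum(cost(c,restf(v*np.r_[1,1,.01])[:2],b,(0,)) for c,b in zip(cs,bs))*10
    r=minimize(f,p0,method="Nelder-Mead",options=dict(initial_simplex=np.vstack([p0,p0+np.diag([8.,8,6])]),xatol=.05,fatol=1e-4))
    print(r.x,r.fun)
from plant import bot
o=bot.get_obs();print(R.from_euler("xyz",o["tcp_rot"]).as_matrix().round(4),o["tool_pos"])
E
```

```text
[657.  -55.3  56. ] [542.9 -57.   56. ] 0.014606757852617008
[666.7  22.   56. ] [540.7  20.7  56. ] 0.010035933104159444
[642.6 -28.7  47. ] [570.1 -31.3  47. ] 0.03663354978486523
[635.    4.7  47. ] [586.    3.2  47. ] 0.029270515994628165
[658.5  10.   56. ] [660.5 -40.9  56. ] 1.61095993805258
[633.9360011  -10.84461829   4.75316034] 65.4308773058773
[625.17103955 -13.51491147  -1.9384551 ] 26.8638698630137
[[-3.000e-04  2.239e-01  9.746e-01]
 [-8.000e-04  9.746e-01 -2.239e-01]
 [-1.000e+00 -9.000e-04 -1.000e-04]] [117.49222333 511.62544996 404.31549525]
```

```bash
cat > go.py <<'E'
import numpy as np
from plant import bot
from scipy.spatial.transform import Rotation as R
def show(x,y,z,yaw):
    """lifter-axis yaw and TCP target -> shift cm, turn deg"""
    o=bot.get_obs();M=R.from_euler("xyz",o["tcp_rot"]).as_matrix()
    d=M.T@(np.array([x,y,z])-o["tool_pos"])/10
    cur=np.arctan2(-M[0,1],M[1,1]); dt=-np.degrees(yaw-cur)
    print("t",round(o["time"],2),"pos",o["tool_pos"].round(1),"yaw",round(cur,4),"grip",round(o["grip_width"],1),"F",o["contact_force"].round(2),"M",o["moment"].round(2))
    print("shift",d.round(3),"turn",round(dt,2))
E
python3 -c "
from go import *
show(551,-14.8,404,.03);show(551,-14.8,265,.03)"
```

```text
t 0.2 pos [117.5 511.6 404.3] yaw -0.2258 grip 91.7 F [-0.73  0.45  1.47] M [-0.    0.01 -0.08]
shift [  0.061 -41.6    54.036] turn -14.66
t 0.2 pos [117.5 511.6 404.3] yaw -0.2258 grip 91.7 F [-0.73  0.45  1.47] M [-0.    0.01 -0.08]
shift [ 13.961 -41.588  54.038] turn -14.66
```

arm_command(moves=[[0, -2.8, 3.6, -2, 1], [0, -5.6, 7.2, -4, 1], [0, -8.4, 10.8, -6, 1], [0, -11.2, 14.4, -8, 1], [0, -14, 18, -10, 1], [0, -16.8, 21.6, -12, 1], [0, -19.6, 25.2, -14, 1], [0, -22.4, 28.8, -14.7, 1], [0, -25.2, 32.4, -14.7, 1], [0, -28, 36, -14.7, 1]])

```text
time: 1.2
tool_pos: [406.5, 156.4, 404.6]
tcp_rot: [-1.746, 1.57, -1.716]
contact_force: [0.4, 1.8, 0.7]
grip_width: 91.7
```

```bash
python3 -c "
from go import *
show(551,-14.8,404,.03)"
```

```text
t 1.2 pos [406.5 156.4 404.6] yaw 0.0306 grip 91.7 F [0.35 1.83 0.74] M [ 0.04 -0.03 -0.  ]
shift [  0.069 -17.553  13.924] turn 0.03
```

arm_command(moves=[[0, -3.4, 2.7, 0, 1], [0, -6.8, 5.4, 0, 1], [0, -10.2, 8.1, 0, 1], [0, -13.6, 10.8, 0, 1], [0, -16.5, 13, 0, 1], [0, -17.55, 13.9, 0, 1], [3, -17.55, 13.9, 0, 1], [6, -17.55, 13.9, 0, 1], [6, -17.55, 13.9, 0, 1]])

```text
time: 2.1
tool_pos: [549.4, -14.2, 341.0]
tcp_rot: [2.992, 1.562, 3.023]
contact_force: [1.0, -0.4, -0.2]
grip_width: 92.1
```

```bash
python3 shot.py B; python3 -c "
from go import *
show(551,-14.8,265,.03)
import cv2,numpy as np
a=cv2.imread('pics/topB.png')[200:330,230:400];b=cv2.imread('pics/sideB.png')[130:300,220:370]
cv2.imwrite('pics/B.png',cv2.convertScaleAbs(np.hstack([cv2.resize(a,(450,344),interpolation=2),cv2.resize(b,(344*150//170,344),interpolation=2)]),alpha=1.5))"
```

```text
t 2.2 pos [550.7 -14.3 345.1] yaw 0.0312 grip 92.0 F [ 0.46 -0.84  0.54] M [-0.02  0.04 -0.02]
shift [ 8.014 -0.048  0.035] turn 0.07
```

View pics/B.png

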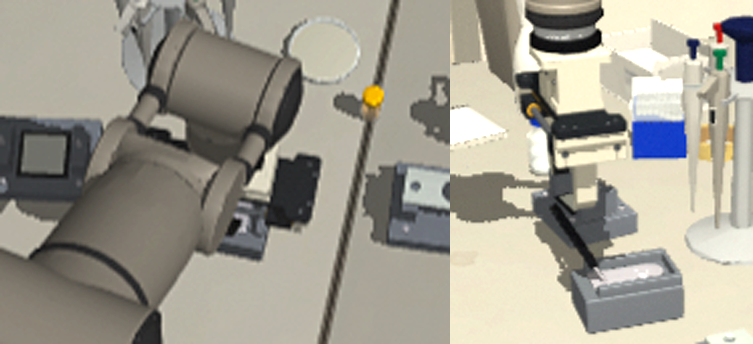

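arm_command(moves=[[2, 0, 0, 0, 1], [4, 0, 0, 0, 1], [6, 0, 0, 0, 1], [7.5, 0, 0, 0, 1], [8, 0, 0, 0, 1], [8, 0, 0, 0, 1]])

```text
time: 2.8
tool_pos: [551.0, -14.1, 266.1]
tcp_rot: [-1.033, 1.57, -1.001]
contact_force: [-0.4, 0.5, 0.5]
grip_width: 91.8
```

```bash
python3 shot.py C; python3 -c "
from go import *
show(551,-14.8,265,.03)
import cv2,numpy as np
b=cv2.imread('pics/sideC.png')[170:320,220:370]
cv2.imwrite('pics/C.png',cv2.convertScaleAbs(cv2.resize(b,(600,600),interpolation=2),alpha=1.5))"
```

```text
t 2.9 pos [551.1 -14.2 266.6] yaw 0.0314 grip 91.7 F [-0.26  0.37 -0.23] M [ 0.07 -0.01 -0.04]
shift [ 0.164 -0.056 -0.017] turn 0.08
```

View pics/C.png

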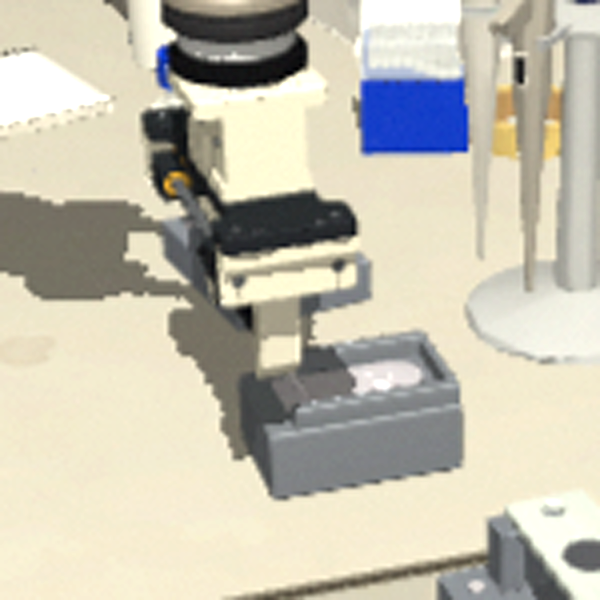

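arm_command(moves=[[0, 0, 0, 0, 0.5], [0, 0, 0, 0, 0.3], [0, 0, 0, 0, 0.2], [0, 0, 0, 0, 0], [0, 0, 0, 0, 0], [0, 0, 0, 0, 0], [0, 0, 0, 0, 0], [0, 0, 0, 0, 0]])

```text
time: 3.7
tool_pos: [551.1, -14.2, 266.6]
tcp_rot: [-0.475, 1.569, -0.443]
contact_force: [0.2, 0.1, -0.4]
grip_width: 32.5
```

```bash
python3 shot.py D; python3 -c "
from go import *
show(551,-14.8,265,.03)
import cv2,numpy as np
b=cv2.imread('pics/sideD.png')[170:320,220:370]
cv2.imwrite('pics/D.png',cv2.convertScaleAbs(cv2.resize(b,(600,600),interpolation=2),alpha=1.5))"
```

```text
t 3.8 pos [551.1 -14.2 266.6] yaw 0.0314 grip 25.6 F [-1.13 -0.73  0.78] M [ 0.02 -0.04 -0.04]
shift [ 0.161 -0.061 -0.013] turn 0.08
```

View pics/D.png

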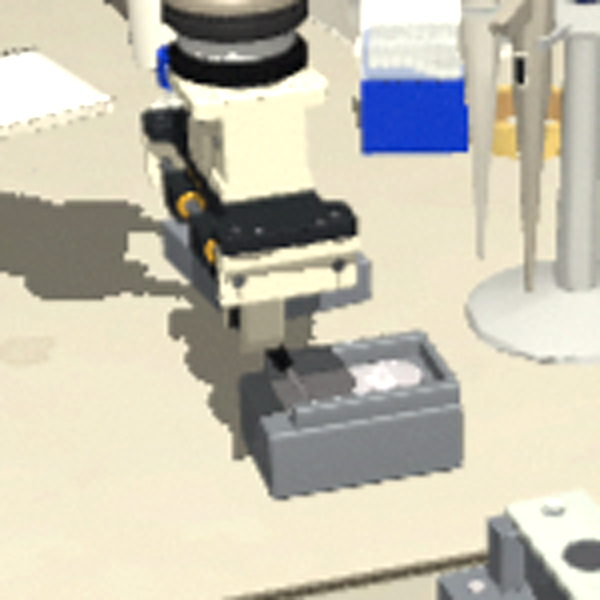

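Gripped at 26 mm, with the strap's black part showing just below the finger. I'll lift slowly.

arm_command(moves=[[0, 0, 0, 0, 0], [0, 0, 0, 0, 0], [-0.5, 0, 0, 0, 0], [-1.5, 0, 0, 0, 0], [-3, 0, 0, 0, 0], [-4.5, 0, 0, 0, 0], [-6, 0, 0, 0, 0], [-6, 0, 0, 0, 0], [-6, 0, 0, 0, 0]])

```text
time: 4.7
tool_pos: [550.9, -14.1, 326.9]
tcp_rot: [-0.355, 1.568, -0.324]
contact_force: [-1.1, 0.0, -1.5]
grip_width: 26.1
```

```bash
python3 shot.py E; python3 -c "
from go import *
show(551,-14.8,265,.03)
import cv2,numpy as np
b=cv2.imread('pics/sideE.png')[170:320,220:370]
cv2.imwrite('pics/E.png',cv2.convertScaleAbs(cv2.resize(b,(600,600),interpolation=2),alpha=1.5))"
```

```text
t 4.8 pos [550.8 -14.1 326. ] yaw 0.0314 grip 25.8 F [ 0.24  0.47 -1.71] M [ 0.01  0.09 -0.03]
shift [ 6.096 -0.067  0.022] turn 0.08
```

View pics/E.png

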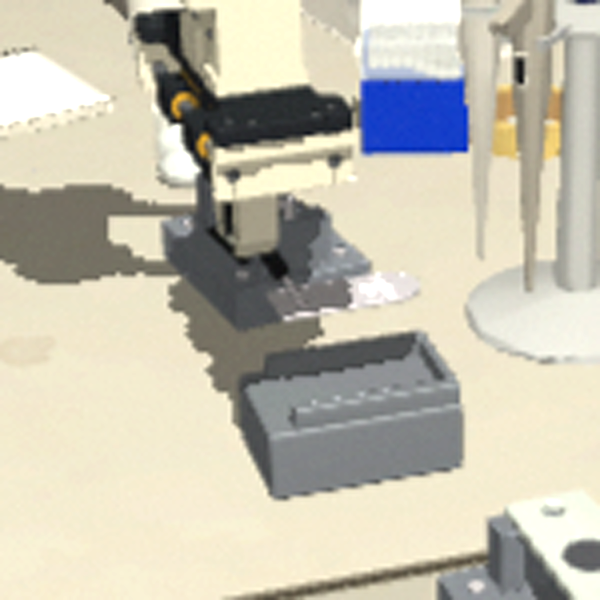

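```bash
cat > lov.py <<'E'
import sys,pickle
from f2 import *
def lpose(tp,yaw,dx,dz,pitch):
    # lifter origin in world given TCP; lifter grip offset: origin = grasp + (76+dx) fwd, z= tcp-159-61.3+dz ; pitch nose-down positive about grasp
    o=np.array(tp)-[0,0,159]
    Ry=R.from_euler("zy",[0,0]).as_matrix()
    M=R.from_euler("ZY",[yaw,pitch]).as_matrix()
    return lambda P:(np.asarray(P)+[76+dx,0,-61.3+dz])@M.T+o
def lfaces(tp,yaw,dx,dz,pitch):
    b,H=lifter(0.);f=lpose(tp,yaw,dx,dz,pitch);M=R.from_euler("ZY",[yaw,pitch]).as_matrix()
    b=(b[0],b[1],b[2])
    under=(1,-b[1],b[2]-[0,0,3])
    return [(L,M@n,f(P)) for L,n,P in [b,under]+H]
if __name__=="__main__":
    d=pickle.load(open(f"cap{sys.argv[1]}.pkl","rb"));n=sys.argv[2];c=cam(d[n])
    a=[float(v) for v in sys.argv[3:10]] # tx ty tz yaw dx dz pitch
    F=lfaces(a[:3],*a[3:])
    uv=np.vstack([proj(c,P) for _,_,P in F]);lo=np.floor(uv.min(0)).astype(int)-8;hi=np.ceil(uv.max(0)).astype(int)+8
    k=int(min(800/(hi[0]-lo[0]),600/(hi[1]-lo[1])))
    overlay(c,F,(*lo,*hi),f"pics/{sys.argv[10]}.png",k);print(lo,hi,k)
E
python3 lov.py E side 550.8 -14.1 326.5 .031 0 0 0 Eo; python3 lov.py E top 550.8 -14.1 326.5 .031 0 0 0 Et
```

```text
[258 195] [334 257] 9
[301 245] [335 291] 13
```

View pics/Eo.png

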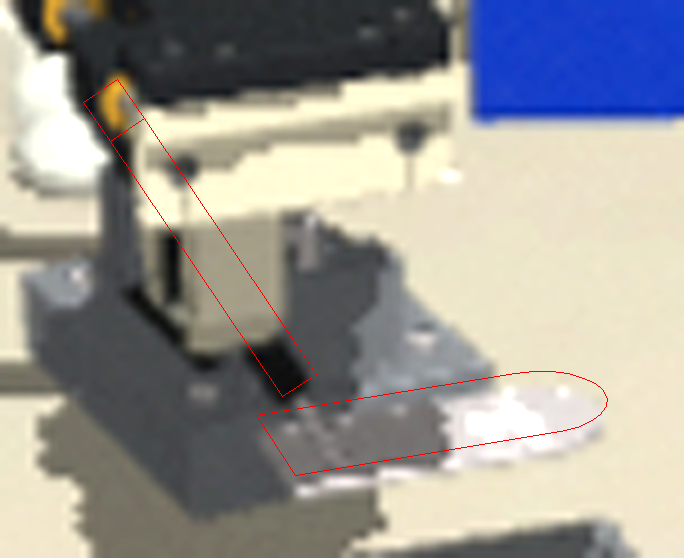

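View pics/Et.png

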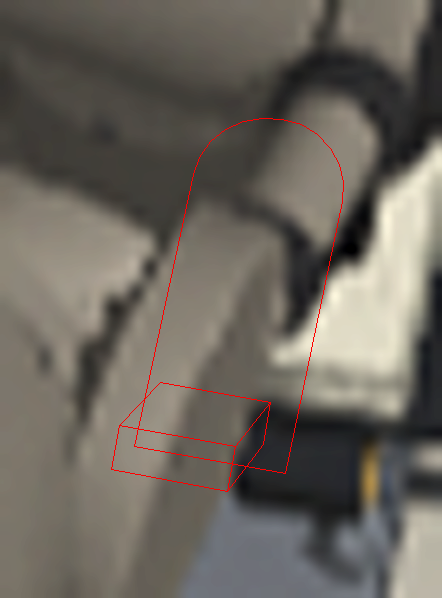

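```bash
python3 lov.py E side 550.8 -14.1 326.5 .031 1 0.5 0.035 Eo2
```

```text
[259 194] [333 257] 9
```

View pics/Eo2.png

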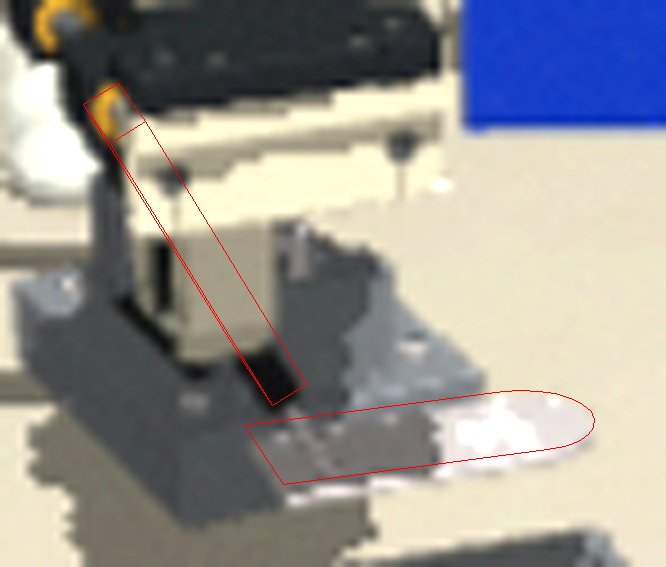

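```bash
python3 - <<'E'
from f2 import *
for n,c,uv,z in [("bigTop",T,(489,342),150),("big base",T,(476,356),0),("bigleft",T,(458,350),0),("side base",Sd,(308,458),0),("side rim l",Sd,(266,370),150),("beaker",T,(449,290),0),("beaker s",Sd,(393,385),0),("vial",T,(369,242),0),("rack",T,(408,250),50)]: print(n,ray(c,uv,z).round())
from go import *
show(503,-270,326,.0557)
E
```

```text
bigTop [ 477. -534.  150.]
big base [ 472. -534.    0.]
bigleft [ 479. -478.    0.]
side base [ 466. -517.    0.]
side rim l [ 419. -476.  150.]
beaker [ 667. -425.    0.]
beaker s [ 656. -408.    0.]
vial [ 776. -143.    0.]
rack [ 753. -271.   50.]
t 4.8 pos [550.8 -14.1 326. ] yaw 0.0314 grip 25.8 F [ 0.24  0.47 -1.71] M [ 0.01  0.09 -0.03]
shift [ 7.0000e-03 -2.5426e+01 -5.5770e+00] turn -1.39
```

arm_command(moves=[[0, -1, -0.3, -0.3, 0], [0, -3, -0.8, -0.7, 0], [0, -6, -1.5, -1.4, 0], [0, -9.5, -2.3, -1.4, 0], [0, -13, -3, -1.4, 0], [0, -16.5, -3.8, -1.4, 0], [0, -20, -4.5, -1.4, 0], [0, -23, -5.2, -1.4, 0], [0, -25, -5.6, -1.4, 0], [0, -25.4, -5.6, -1.4, 0]])

```text
time: 5.8
tool_pos: [501.7, -272.5, 325.3]
tcp_rot: [-2.737, 1.57, -2.684]
contact_force: [-0.4, -0.4, -1.9]
grip_width: 25.8
```

```bash
python3 -c "
from go import *
show(503,-270,277,.0557)"
```

```text
t 5.8 pos [ 501.7 -272.5  325.3] yaw 0.0529 grip 25.8 F [-0.44 -0.38 -1.89] M [ 0.07  0.04 -0.02]
shift [4.828 0.244 0.153] turn -0.16
```

arm_command(moves=[[1, 0.1, 0, 0, 0], [2.5, 0.2, 0, 0, 0], [4, 0.2, 0.1, -0.1, 0], [4.8, 0.25, 0.15, -0.1, 0], [4.8, 0.25, 0.15, -0.1, 0], [4.8, 0.25, 0.15, -0.1, 0]])

```text
time: 6.4
tool_pos: [503.2, -269.5, 277.3]
tcp_rot: [-2.864, 1.57, -2.809]
contact_force: [0.7, 0.3, -0.8]
grip_width: 26.0
```

```bash
python3 shot.py F; python3 -c "
from go import *
show(598,-264.7,277,.0557)
import cv2,numpy as np
b=cv2.imread('pics/sideF.png')[220:380,280:440];a=cv2.imread('pics/topF.png')[220:320,350:470]
cv2.imwrite('pics/F.png',cv2.convertScaleAbs(np.hstack([cv2.resize(b,(400,400),interpolation=2),cv2.resize(a,(400,400*100//120),interpolation=2)if 0 else cv2.resize(a[:,:100],(400,400),interpolation=2)]),alpha=1.5))
o=bot.get_obs()['tool_pos'];print(o)"; 
```

```text
t 6.5 pos [ 503.2 -269.8  277.9] yaw 0.055 grip 25.7 F [-0.2  -1.   -0.12] M [-0.05  0.04  0.01]
shift [ 0.092 -0.012  9.491] turn -0.04
[ 503.22413893 -269.80504656  277.92630578]
```

View pics/F.png

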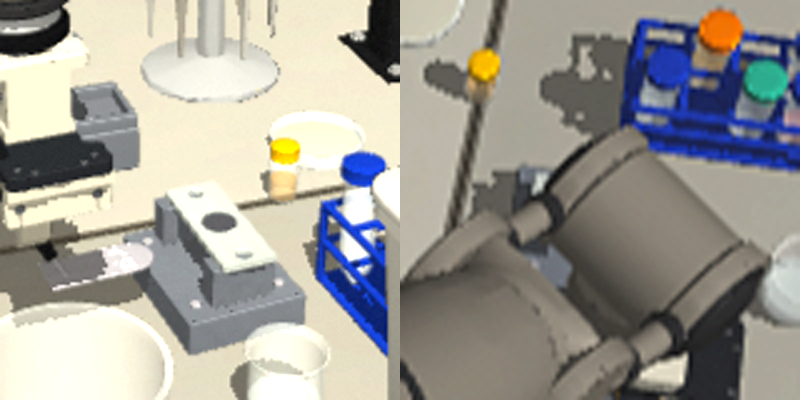

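```bash
python3 lov.py F side 503.2 -269.7 277.6 .055 1 0 0.035 Fo
```

```text
[265 274] [349 343] 8
```

View pics/Fo.png

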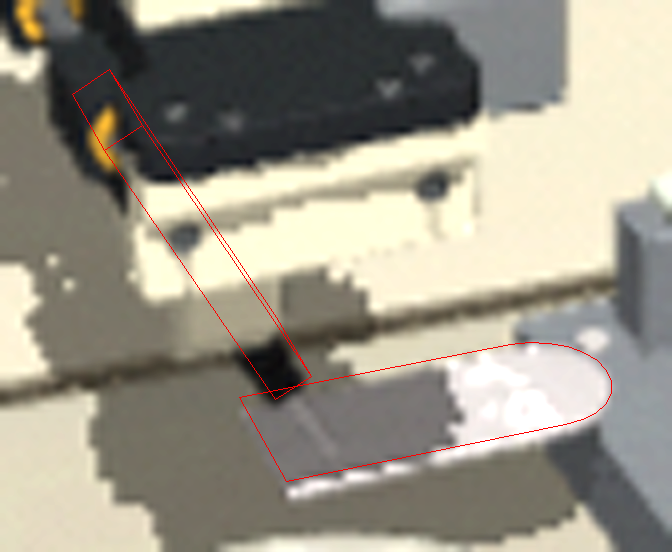

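arm_command(moves=[[0, 0, 0.8, 0, 0], [0, 0, 2, 0, 0], [0, 0, 3.5, 0, 0], [0, 0, 5, 0, 0], [0, 0, 6.5, 0, 0], [0, 0, 8, 0, 0], [0, 0, 9, 0, 0], [0, 0, 9.5, 0, 0], [0, 0, 9.5, 0, 0], [0, 0, 9.5, 0, 0]])

```text
time: 7.5
tool_pos: [597.8, -264.6, 277.9]
tcp_rot: [-2.063, 1.57, -2.008]
contact_force: [0.2, -0.1, -1.3]
grip_width: 26.0
```

```bash
python3 shot.py G; python3 -c "
from go import *
show(598,-264.7,277,.0557)
import cv2,numpy as np
b=cv2.imread('pics/sideG.png')[240:380,310:450]
cv2.imwrite('pics/G.png',cv2.convertScaleAbs(cv2.resize(b,(600,600),interpolation=2),alpha=1.5))"
```

```text
t 7.6 pos [ 597.6 -264.7  278. ] yaw 0.0547 grip 26.0 F [ 0.49  0.9  -1.03] M [0.02 0.01 0.01]
shift [ 0.1   -0.004  0.036] turn -0.06
```

View pics/G.png

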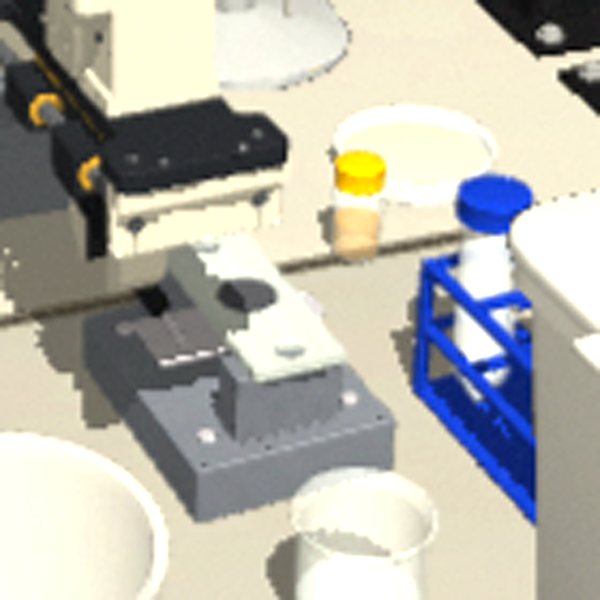

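arm_command(moves=[[-0.3, 0, 0, 0, 0], [-0.6, 0, 0, 0, 0], [-0.9, 0, 0, 0, 0], [-1.2, 0, 0, 0, 0], [-1.5, 0, 0, 0, 0], [-1.9, 0, 0, 0, 0], [-2.3, 0, 0, 0, 0], [-2.8, 0, 0, 0, 0], [-3, 0, 0, 0, 0], [-3, 0, 0, 0, 0]])

```text
time: 8.6
tool_pos: [597.7, -264.7, 308.5]
tcp_rot: [-1.353, 1.569, -1.299]
contact_force: [0.0, -0.6, -1.6]
grip_width: 25.5
```

```bash
python3 shot.py H; python3 -c "
from go import *
show(598,-264.7,277,.0557)
import cv2,numpy as np
b=cv2.imread('pics/sideH.png')[240:380,310:450]
cv2.imwrite('pics/H.png',cv2.convertScaleAbs(cv2.resize(b,(600,600),interpolation=2),alpha=1.5))"
```

```text
t 8.7 pos [ 597.6 -264.7  307.9] yaw 0.0547 grip 25.8 F [ 0.53  0.32 -2.2 ] M [ 0.02  0.09 -0.01]
shift [ 3.092e+00 -2.000e-03  4.000e-02] turn -0.06
```

View pics/H.png

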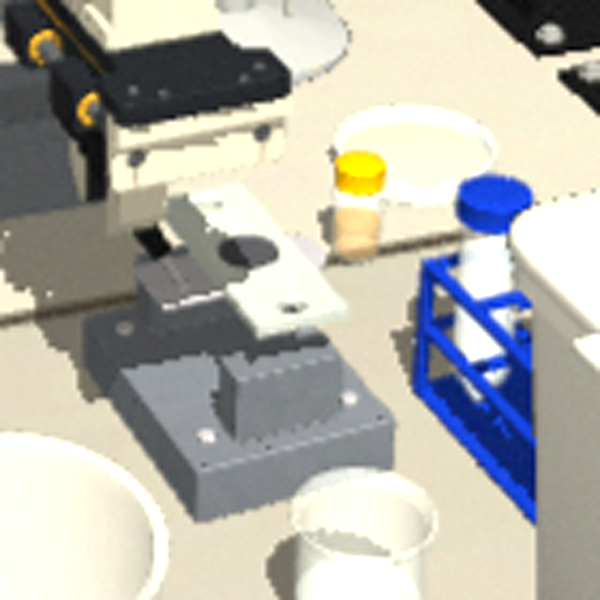

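```bash
cat > pfit.py <<'E'
import sys
from lov import *
# fit plate on lifter in side view: x,y,yaw with z,pitch tied to lifter
def plate_at(p,pitch,z,yawl):
    # p x,y,yaw ; z underside at centre
    M=R.from_euler("z",yawl).as_matrix()@R.from_euler("y",pitch).as_matrix()@R.from_euler("z",p[2]-yawl).as_matrix()
    return [(L,M@n,(P-[0,0,65])@M.T+[p[0],p[1],z]) for L,n,P in pl]
def fitp(c,p0,pitch,z,yawl,free=3):
    def mk(v): return plate_at([v[0],v[1],v[2]*.01],v[4]*.01 if free>4 else pitch,z+(v[3] if free>3 else 0),yawl)
    a=np.vstack([proj(c,P) for _,_,P in mk(np.r_[p0[0],p0[1],p0[2]*100,0,pitch*100])]);b=(*np.floor(a.min(0)).astype(int)-4,*np.ceil(a.max(0)).astype(int)+4)
    q=np.r_[p0[0],p0[1],p0[2]*100,0,pitch*100][:free]
    f=lambda v:cost(c,mk(v),b,())
    best=None
    for s in (5,-5):
        r=minimize(f,q,method="Nelder-Mead",options=dict(initial_simplex=np.vstack([q,q+s*np.eye(free)]),xatol=.03,fatol=1e-4))
        if best is None or r.fun<best.fun:best=r
    return best.x,best.fun,mk(best.x),b
if __name__=="__main__":
    tag=sys.argv[1];c=cam(pickle.load(open(f"cap{tag}.pkl","rb"))["side"])
    p0=[float(v) for v in sys.argv[2:5]];z,pitch=float(sys.argv[5]),float(sys.argv[6])
    for fr in(3,5):
        x,f,F,b=fitp(c,p0,pitch,z,p0[2],fr);print(fr,x.round(2),round(f,2))
    overlay(c,F,b,f"pics/pf{tag}.png",8)
E
python3 pfit.py H 664.8 -261 .0557 88 .04;python3 pfit.py A 664.8 -261 .0557 65 0; python3 lov.py H side 597.6 -264.7 308 .055 1 0 0.035 Ho
```

```text
3 [ 661.97 -264.51    1.25] 62.82
5 [ 659.21 -255.17   18.23   -5.41   -6.42] 62.08
3 [ 665.14 -259.82    5.84] 51.79
5 [ 664.42 -262.59    6.15    2.21   -7.76] 51.02
[314 250] [394 319] 8
```

View pics/Ho.png

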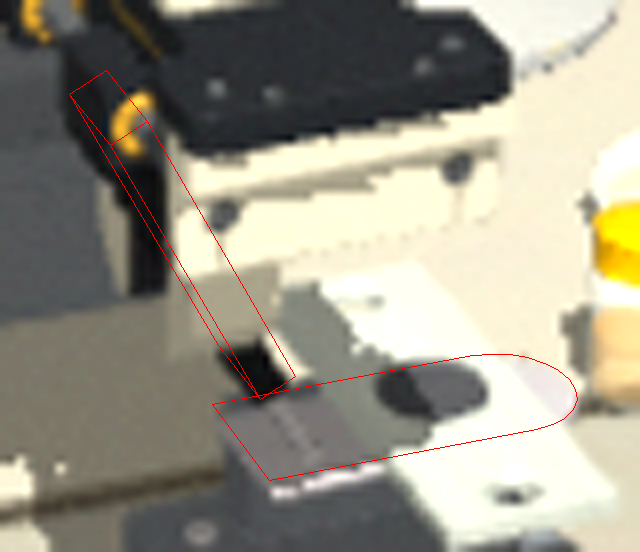

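View pics/pfH.png

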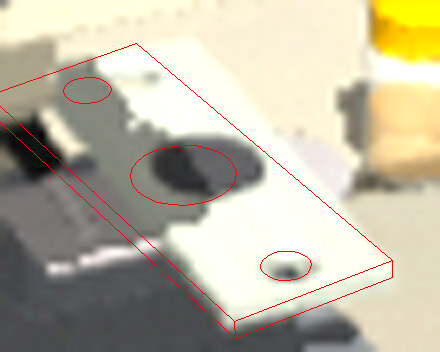

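```bash
python3 - <<'E'
from f2 import *
g=lambda u,v:(314+(u+.5)/8-.5,250+(v+.5)/8-.5)
for z in(90,92,94):
  a=[ray(Sd,g(*p),z) for p in((370,300),(432,388),(512,494))]
  d=a[0]-a[2];print(z,[x.round(1) for x in a],"len",np.linalg.norm(d).round(1),"yaw",np.arctan2(d[1],d[0])-np.pi/2)
E
```

```text
90 [array([ 665.5, -212.7,   90. ]), array([ 665.1, -256.2,   90. ]), array([ 665.8, -305.3,   90. ])] len 92.6 yaw 0.0030968425000958977
92 [array([ 664.3, -215.8,   92. ]), array([ 663.8, -259.2,   92. ]), array([ 664.5, -308. ,   92. ])] len 92.3 yaw 0.0030968425000941213
94 [array([ 663. , -218.8,   94. ]), array([ 662.6, -262.1,   94. ]), array([ 663.3, -310.8,   94. ])] len 91.9 yaw 0.0030968425000945654
```

```bash
python3 - <<'E'
from pfit import *
c=cam(pickle.load(open("capH.pkl","rb"))["side"])
ims=[]
for i,y in enumerate((.055,.025)):
    F=plate_at([663.5,-261,y],.035,88,.055)
    overlay(c,F,(340,278,398,322),f"pics/x{i}.png",7); ims.append(cv2.imread(f"pics/x{i}.png"))
cv2.imwrite("pics/x.png",np.hstack(ims)[:, :812][:, :800])
E
```

```text
(no output)
```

View pics/x.png

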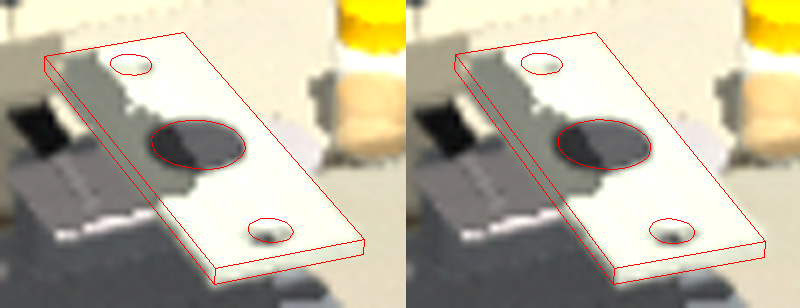

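```bash
python3 - <<'E'
from f2 import *
def pins(p):
    F=[]
    for y in(46,-46):
        for a in (0,): F.append((1,np.array([0,0,1.]),place(np.c_[3.5*np.cos(th),y+3.5*np.sin(th),0*th+65],p)))
        F.append((1,np.array([0,0,1.]),place(np.c_[3.5*np.cos(th),y+3.5*np.sin(th),0*th+74],p)))
        F.append((1,np.array([0,0,1.]),place(np.array([[0,y,65],[0,y,81],[0.1,y,81]]),p)))
    return F
for n,c,k in(("top",T,8),("side",Sd,8)):
    ims=[]
    for i,p in enumerate(([617.8,231.7,.178],[617.1,228.7,.181])):
        pp=np.array(p);b=bx(c,np.array([617.8,231,.178]));b=(b[0]+6,b[1]+4,b[2]-6,b[3]-6)
        overlay(c,world(st,pp)+pins(pp),b,"pics/tmp.png",k);ims.append(cv2.imread("pics/tmp.png"))
    o=np.hstack(ims);f=min(1,800/o.shape[1]);cv2.imwrite(f"pics/pin_{n}.png",cv2.resize(o,None,fx=f,fy=f))
E
```

```text
(no output)
```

View pics/pin_top.png

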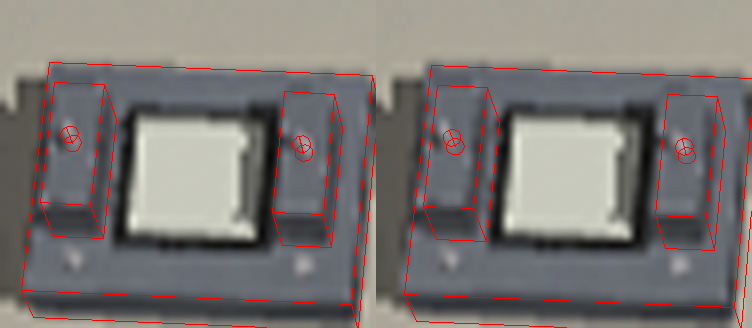

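View pics/pin_side.png

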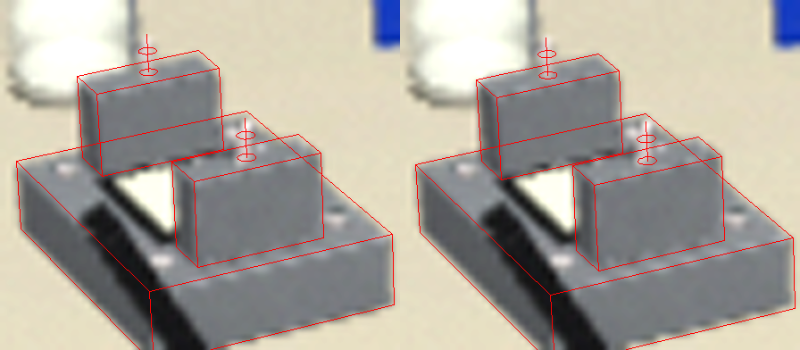

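```bash
python3 - <<'E'
from f2 import *
for n,c,uv,z in [("pip base",Sd,(364,247),0),("near edge",Sd,(337,250),0),("pip base T",T,(297,222),0),("near T",T,(300,237),0),("pip tips",Sd,(342,232),40),("bottle",T,(188,250),0),("bottle s",Sd,(267,212),0)]: print(n,ray(c,uv,z).round())
from go import *
show(597.6,-264.7,340,.055); show(552.6,218.7,340,.18)
E
```

```text
pip base [805. 115.   0.]
near edge [730. 122.   0.]
pip base T [795. 108.   0.]
near T [743.  85.   0.]
pip tips [752. 144.  40.]
bottle [615. 435.   0.]
bottle s [607. 434.   0.]
t 8.7 pos [ 597.6 -264.7  307.9] yaw 0.0547 grip 25.8 F [ 0.53  0.32 -2.2 ] M [ 0.02  0.09 -0.01]
shift [-3.208e+00 -6.000e-03 -3.000e-03] turn -0.02
t 8.7 pos [ 597.6 -264.7  307.9] yaw 0.0547 grip 25.8 F [ 0.53  0.32 -2.2 ] M [ 0.02  0.09 -0.01]
shift [-3.257 48.508 -1.856] turn -7.18
```

arm_command(moves=[[-0.8, 0, 0, 0, 0], [-1.8, 0.3, 0, 0, 0], [-2.7, 1, 0, 0, 0], [-3.2, 2.2, 0, 0, 0], [-3.2, 4, 0, 0, 0], [-3.2, 6, 0, 0, 0], [-3.2, 8.2, -0.2, -0.5, 0], [-3.2, 10.5, -0.4, -1, 0], [-3.2, 12.8, -0.5, -1.5, 0], [-3.2, 15.1, -0.6, -2, 0]])

```text
time: 9.7
tool_pos: [582.7, -111.5, 339.4]
tcp_rot: [-3.019, 1.569, -2.928]
contact_force: [1.1, -0.3, -2.3]
grip_width: 25.7
```

```bash
python3 -c "
from go import *
show(552.6,218.7,340,.18)"
```

```text
t 9.7 pos [ 582.7 -111.5  339.4] yaw 0.091 grip 25.7 F [ 1.15 -0.29 -2.26] M [-0.    0.1   0.02]
shift [-7.2000e-02  3.3156e+01 -1.0000e-03] turn -5.1
```

arm_command(moves=[[0, 2.3, 0, -0.4, 0], [0, 4.8, 0, -0.8, 0], [0, 7.4, 0, -1.2, 0], [0, 10, 0, -1.6, 0], [0, 12.7, 0, -2, 0], [0, 15.4, 0, -2.4, 0], [0, 18.1, 0, -2.8, 0], [0, 20.8, 0, -3.2, 0], [0, 23.4, 0, -3.6, 0], [0, 25.8, 0, -4, 0]])

```text
time: 10.7
tool_pos: [557.8, 148.1, 339.0]
tcp_rot: [3.027, 1.568, -3.094]
contact_force: [0.2, 0.9, -2.3]
grip_width: 25.8
```

```bash
python3 -c "
from go import *
show(552.6,218.7,340,.18)"
```

```text
t 10.7 pos [557.8 148.1 339. ] yaw 0.1626 grip 25.8 F [ 0.18  0.91 -2.29] M [0.05 0.1  0.  ]
shift [-0.103  7.051  0.625] turn -1.0
```

arm_command(moves=[[0, 2, 0.2, -0.4, 0], [0, 3.8, 0.4, -0.7, 0], [0, 5.3, 0.5, -1, 0], [0, 6.4, 0.6, -1, 0], [0, 7, 0.6, -1, 0], [0, 7.05, 0.6, -1, 0], [0, 7.05, 0.6, -1, 0], [0, 7.05, 0.6, -1, 0]])

```text
time: 11.5
tool_pos: [552.5, 218.0, 338.9]
tcp_rot: [3.088, 1.568, -3.016]
contact_force: [0.5, -1.1, -1.5]
grip_width: 25.9
```

```bash
python3 shot.py I; python3 -c "
from go import *
show(552.6,218.7,340,.18)
from pfit import *
c=cam(pickle.load(open('capI.pkl','rb'))['side'])
o=bot.get_obs()['tool_pos']
y=.18
F=plate_at([o[0]+66*np.cos(y),o[1]+66*np.sin(y),y],.035,o[2]-220,y)
a=np.vstack([proj(c,P) for _,_,P in F]);lo=a.min(0).astype(int)-18;hi=a.max(0).astype(int)+40
overlay(c,F,(*lo,*hi),'pics/I.png',6);print(lo,hi)
print([F[k][2].mean(0) for k in (5,6,7)])
"
```

```text
t 11.6 pos [552.5 218.  339. ] yaw 0.179 grip 26.2 F [ 0.49  0.53 -1.29] M [ 0.02  0.08 -0.02]
shift [-0.1    0.068  0.018] turn -0.06
[250 171] [340 247]
[array([617.64584146, 229.8410254 , 123.99993088]), array([609.41048108, 275.09783526, 123.99993088]), array([625.88120184, 184.58421553, 123.99993088])]
```

View pics/I.png

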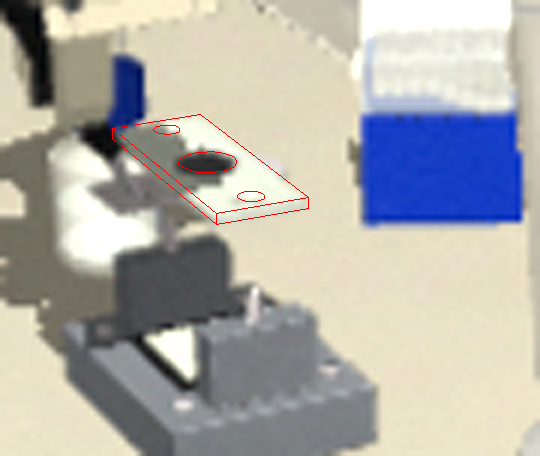

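View pics/topI.png

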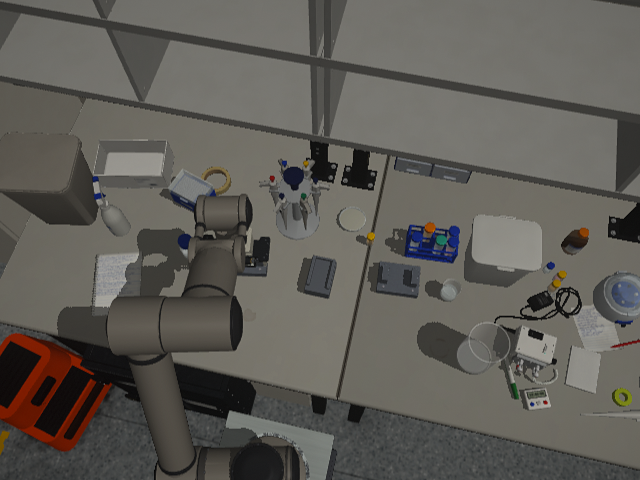

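```bash
cat > pinv.py <<'E'
import sys
from pfit import *
c=cam(pickle.load(open(f"cap{sys.argv[1]}.pkl","rb"))["side"])
def pinf(p):
    F=[]
    for y in(46,-46):
        for r,z in((3.5,65),(3.5,74),(.6,81)): F.append((1,np.array([0,0,1.]),place(np.c_[r*np.cos(th),y+r*np.sin(th),0*th+z],p)))
    return F
ims=[]
P=[[float(v) for v in a.split(",")] for a in sys.argv[3:]]
b=tuple(int(v) for v in sys.argv[2].split(","))
for p in P:
    F=pinf(np.array(p))+[f for f in world(st,np.array(p)) if f[0]==20]
    overlay(c,F,b,"pics/tmp.png",10);ims.append(cv2.imread("pics/tmp.png"))
o=np.hstack(ims);f=min(1,800/o.shape[1],600/o.shape[0]);cv2.imwrite(f"pics/pv{sys.argv[1]}.png",cv2.resize(o,None,fx=f,fy=f,interpolation=cv2.INTER_AREA))
E
python3 pinv.py I 265,200,307,245 617.8,231.7,.178 617.1,228.7,.181
```

```text
(no output)
```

View pics/pvI.png

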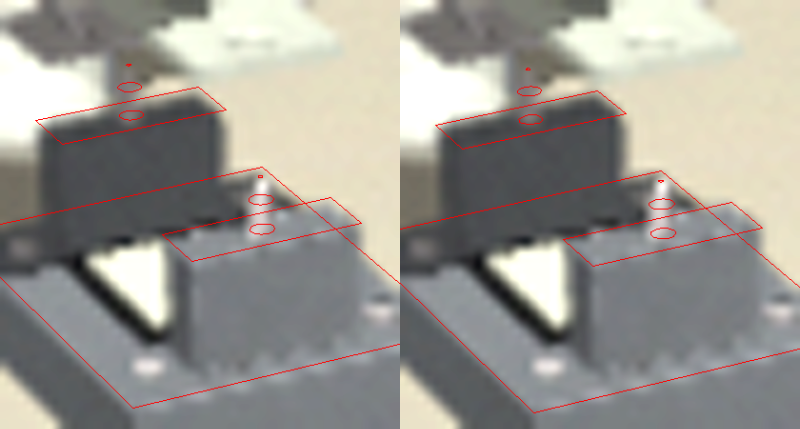

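arm_command(moves=[[0.5, 0.05, 0, 0, 0], [1.2, 0.05, 0, 0, 0], [2, 0.05, 0, 0, 0], [2.7, 0.05, 0, 0, 0], [3, 0.05, 0, 0, 0], [3, 0.05, 0, 0, 0], [3, 0.05, 0, 0, 0]])

```text
time: 12.3
tool_pos: [552.5, 218.6, 309.0]
tcp_rot: [3.019, 1.568, -3.085]
contact_force: [-0.0, -0.6, -1.2]
grip_width: 25.5
```

```bash
python3 shot.py J; cat > pj.py <<'E'
import sys
from go import *
show(552.6,218.7,340,.18)
from pfit import *
from pinv0 import pinf
tag=sys.argv[1];c=cam(pickle.load(open(f'cap{tag}.pkl','rb'))['side'])
o=bot.get_obs();M=R.from_euler('xyz',o['tcp_rot']).as_matrix();y=np.arctan2(-M[0,1],M[1,1]);o=o['tool_pos']
dz=float(sys.argv[2]) if len(sys.argv)>2 else 220
F=plate_at([o[0]+66*np.cos(y),o[1]+66*np.sin(y),y],.035,o[2]-dz,y)
a=np.vstack([proj(c,P) for _,_,P in F]);lo=a.min(0).astype(int)-6;hi=a.max(0).astype(int)+14
k=int(min(800/(hi[0]-lo[0]),600/(hi[1]-lo[1])))
overlay(c,F+pinf([617.5,230.3,.179]),(*lo,*hi),f'pics/{tag}.png',k)
overlay(c,[],(*lo,*hi),f'pics/{tag}n.png',k)
print([F[q][2].mean(0).round(1) for q in (5,6,7)],lo,k)
E
sed -n '/^def pinf/,/return F/p' pinv.py > t.py; (echo "from f2 import *"; cat t.py)>pinv0.py; python3 pj.py J
```

```text
t 12.4 pos [552.5 218.5 309.3] yaw 0.1791 grip 26.0 F [ 0.06 -0.13 -1.39] M [0.02 0.08 0.01]
shift [-3.067  0.015  0.009] turn -0.05
[array([617.6, 230.3,  94.3]), array([609.4, 275.6,  94.3]), array([625.8, 185.1,  94.3])] [262 193] 15
```

View pics/J.png

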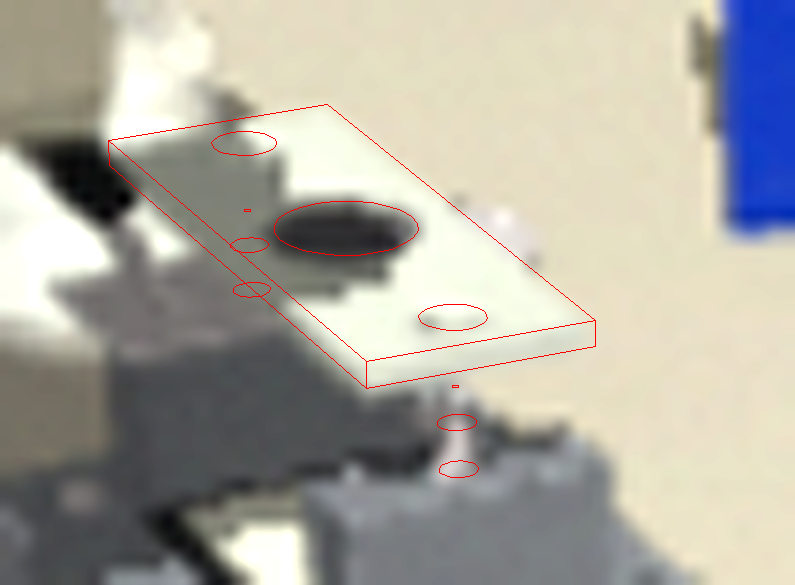

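View pics/Jn.png

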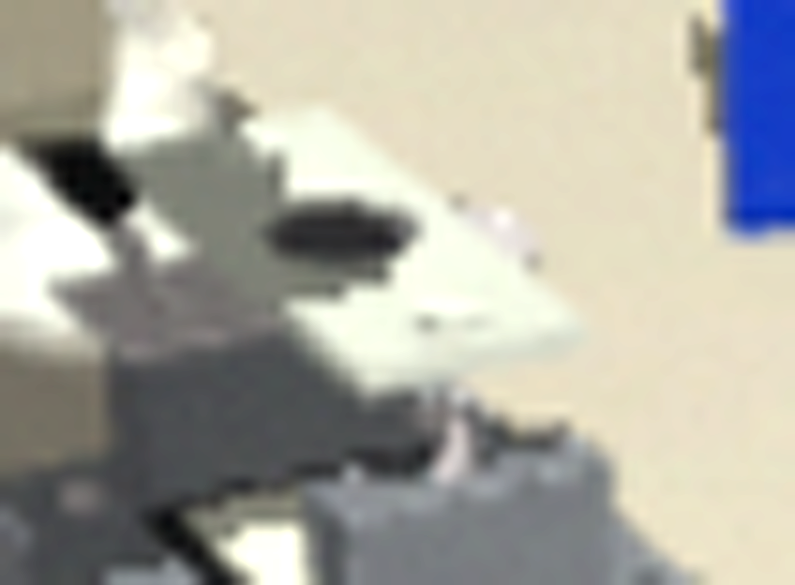

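```bash
python3 - <<'E'
from f2 import *
p0=np.array([617.6,230.5,17.9])
# add ring on ground right side only not; ignore bg variants
for name,cs in(("T",[T]),("S",[Sd]),("TS",[T,Sd])):
  for ign in((21,0),(21,)):
   for clip in(12,30):
    bs=[bx(c,np.array([617,231,.178])) for c in cs]
    f=lambda v:sum(cost(c,world(stage,v*np.r_[1,1,.01]),b,ign,clip) for c,b in zip(cs,bs))*10
    best=None
    for s in(4,-4):
        r=minimize(f,p0,method="Nelder-Mead",options=dict(initial_simplex=np.vstack([p0,p0+s*np.eye(3)]),xatol=.03,fatol=1e-3))
        if best is None or r.fun<best.fun:best=r
    print(name,ign,clip,best.x.round(2),round(best.fun,2))
# top view zoom w/ overlay two y
ims=[]
for y in(229,231,233):
    p=np.array([617.8,y,.178]);F=[f for f in world(st,p)]
    overlay(T,F,(222,243,270,280),"pics/tmp.png",16);ims.append(cv2.imread("pics/tmp.png"))
for i,m in enumerate(ims): cv2.imwrite(f"pics/ty{i}.png",m)
E
```

```text
T (21, 0) 12 [618.61 232.54  17.56] 44.11
T (21, 0) 30 [618.99 232.23  18.34] 56.92
T (21,) 12 [618.59 232.58  17.62] 86.7
T (21,) 30 [618.45 232.71  17.7 ] 127.89
S (21, 0) 12 [616.78 228.62  16.33] 48.67
S (21, 0) 30 [616.84 228.63  16.28] 80.39
S (21,) 12 [616.9  227.96  18.81] 129.03
S (21,) 30 [616.94 227.94  18.81] 218.1
TS (21, 0) 12 [618.22 231.71  16.79] 95.88
TS (21, 0) 30 [618.8  231.44  17.73] 145.28
TS (21,) 12 [617.8  232.05  17.72] 218.52
TS (21,) 30 [617.98 231.99  18.12] 355.42
```

View pics/ty1.png

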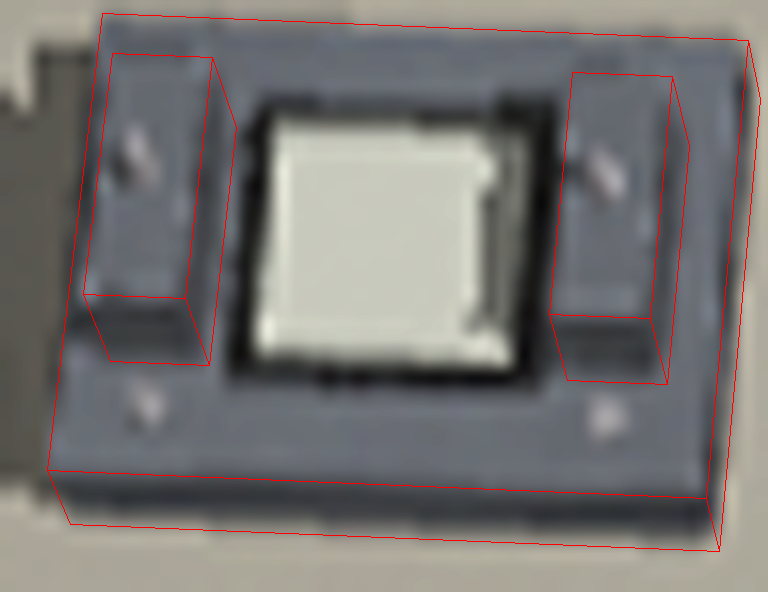

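```bash
python3 - <<'E'
from pfit import *
from pinv0 import pinf
d=pickle.load(open('capJ.pkl','rb'));c=cam(d['top'])
y=.179;F=plate_at([617.6,230.3,y],.035,88,y)
overlay(c,F,(218,228,275,285),"pics/Jt.png",10)
E
```

```text
(no output)
```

View pics/Jt.png

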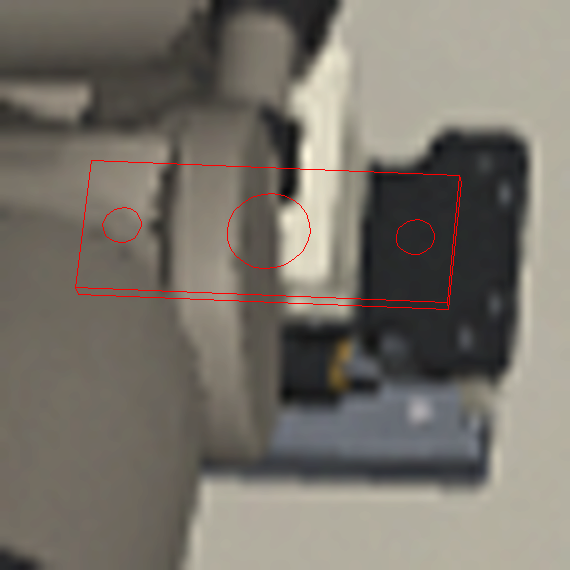

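arm_command(moves=[[0.2, 0.03, 0, 0, 0], [0.4, 0.07, 0, 0, 0], [0.6, 0.07, 0, 0, 0], [0.8, 0.07, 0, 0, 0], [0.8, 0.07, 0, 0, 0], [0.8, 0.07, 0, 0, 0]])

```text
time: 13.0
tool_pos: [552.3, 219.2, 301.2]
tcp_rot: [3.006, 1.569, -3.098]
contact_force: [0.0, -0.2, -1.7]
grip_width: 26.1
```

```bash
python3 shot.py K; python3 pj.py K 220.5
```

```text
t 13.1 pos [552.4 219.2 301.4] yaw 0.1792 grip 25.6 F [ 0.24  0.27 -1.78] M [ 0.01  0.04 -0.01]
shift [-3.86  -0.057  0.005] turn -0.05
[array([617.5, 231. ,  85.9]), array([609.3, 276.3,  85.9]), array([625.7, 185.8,  85.9])] [262 196] 15
```

View pics/K.png

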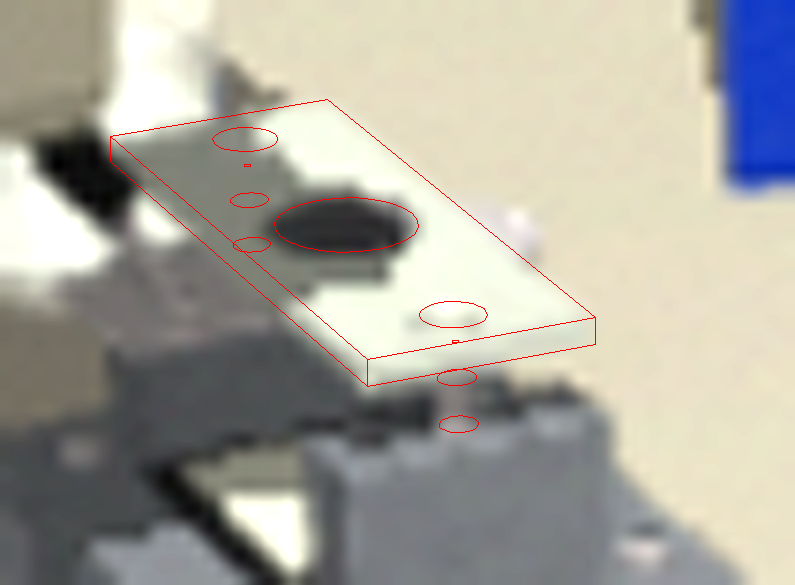

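View pics/Kn.png

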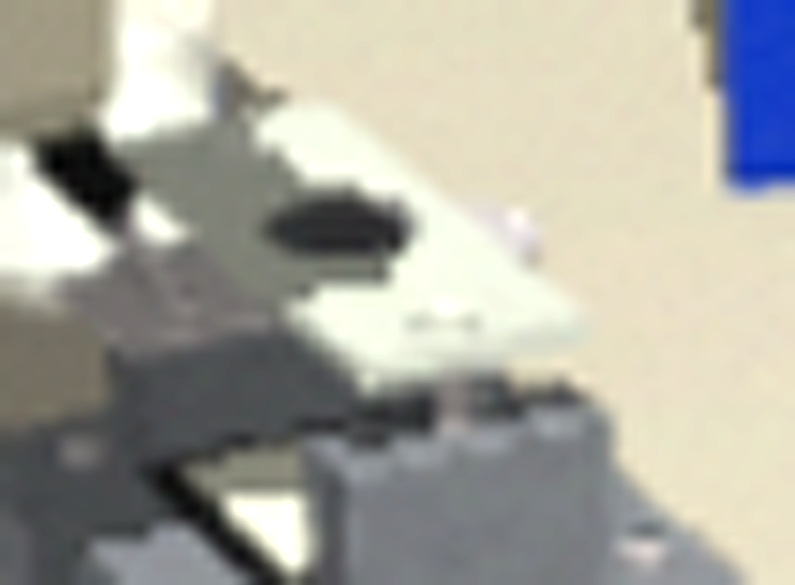

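arm_command(moves=[[0, 0, 0.1, 0, 0], [0.2, 0, 0.1, 0, 0], [0.4, 0, 0.1, 0, 0], [0.5, 0, 0.1, 0, 0], [0.5, 0, 0.1, 0, 0], [0.5, 0, 0.1, 0, 0]])

```text
time: 13.7
tool_pos: [553.4, 219.4, 296.3]
tcp_rot: [2.984, 1.569, -3.12]
contact_force: [0.2, -0.0, -2.2]
grip_width: 25.3
```

```bash
python3 shot.py L; python3 pj.py L 221
```

```text
t 13.8 pos [553.4 219.4 296.5] yaw 0.1791 grip 25.7 F [ 0.48 -0.5  -2.15] M [0.02 0.11 0.05]
shift [-4.355 -0.055 -0.096] turn -0.05
[array([618.5, 231.2,  80.4]), array([610.3, 276.5,  80.4]), array([626.7, 185.9,  80.4])] [263 197] 15
```

View pics/L.png

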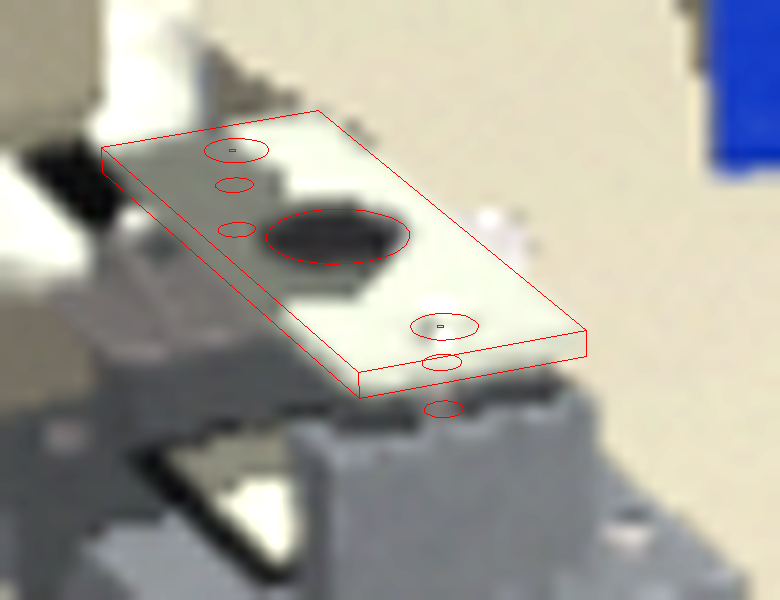

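View pics/Ln.png

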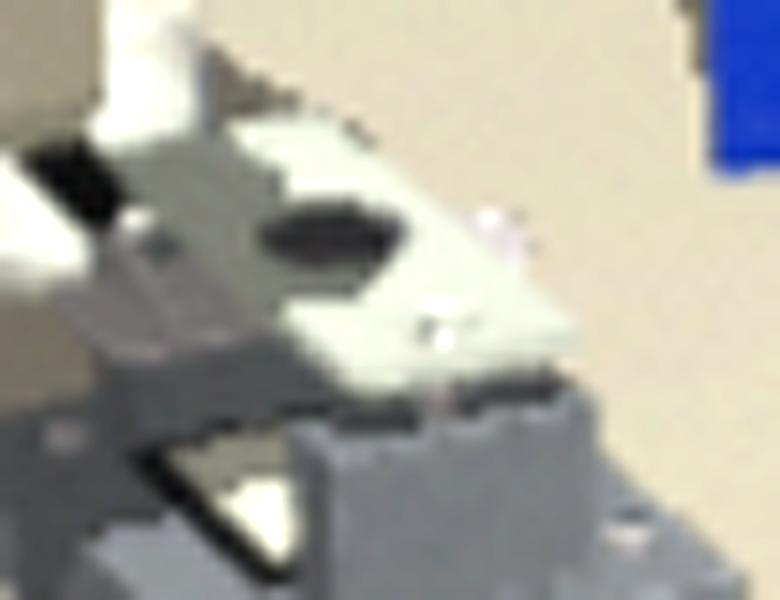

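arm_command(moves=[[0.2, 0, 0, 0, 0], [0.4, 0, 0, 0, 0], [0.5, 0, 0, 0, 0], [0.5, 0, 0, 0, 0], [0.5, 0, 0, 0, 0]])

```text
time: 14.3
tool_pos: [553.4, 219.4, 291.4]
tcp_rot: [2.968, 1.569, -3.136]
contact_force: [-0.2, 0.0, -1.2]
grip_width: 25.8
```

```bash
python3 shot.py M; python3 pj.py M 221
```

```text
t 14.4 pos [553.4 219.4 291.5] yaw 0.1791 grip 25.7 F [-0.59  0.19 -1.67] M [-0.05  0.16 -0.03]
shift [-4.847 -0.055 -0.099] turn -0.05
[array([618.5, 231.2,  75.5]), array([610.3, 276.5,  75.5]), array([626.7, 185.9,  75.5])] [263 199] 15
```

View pics/M.png

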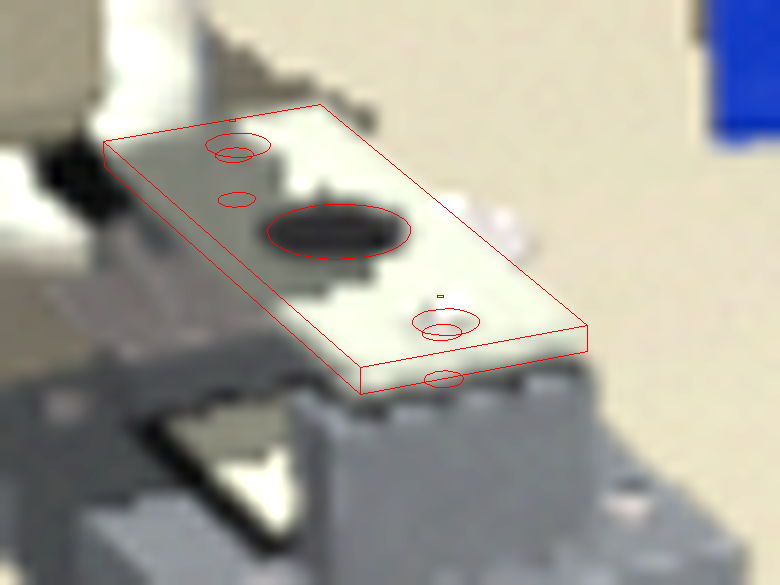

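View pics/Mn.png

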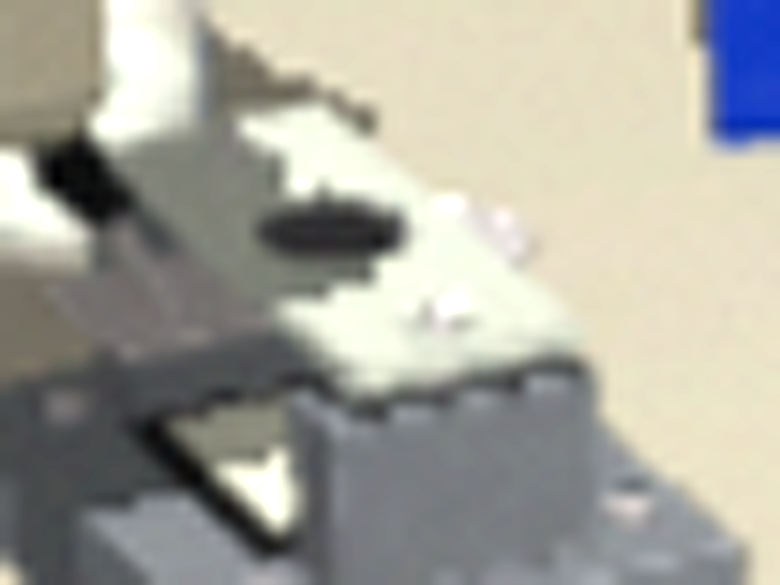

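arm_command(moves=[[0.1, 0, 0, 0, 0], [0.2, 0, 0, 0, 0], [0.3, 0, 0, 0, 0], [0.4, 0, 0, 0, 0], [0.5, 0, 0, 0, 0], [0.6, 0, 0, 0, 0], [0.7, 0, 0, 0, 0], [0.7, 0, 0, 0, 0]])

```text
time: 15.2
tool_pos: [553.4, 219.4, 284.4]
tcp_rot: [2.954, 1.569, 3.133]
contact_force: [0.6, 0.3, -1.5]
grip_width: 25.7
```

```bash
python3 shot.py N; python3 pj.py N 220
```

```text
t 15.3 pos [553.4 219.4 284.6] yaw 0.1791 grip 25.8 F [ 0.14 -0.37 -1.23] M [0.03 0.08 0.04]
shift [-5.539 -0.055 -0.102] turn -0.05
[array([618.5, 231.2,  69.6]), array([610.3, 276.5,  69.6]), array([626.7, 186. ,  69.6])] [263 201] 15
```

View pics/N.png

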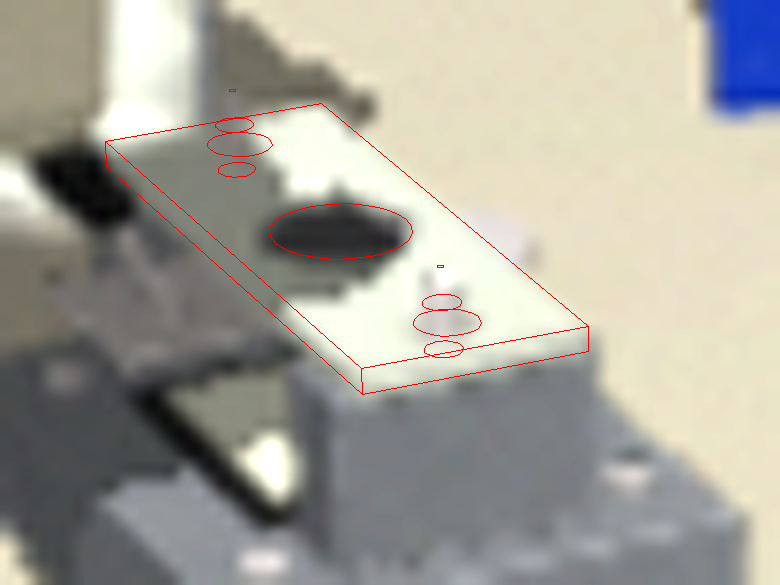

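View pics/Nn.png

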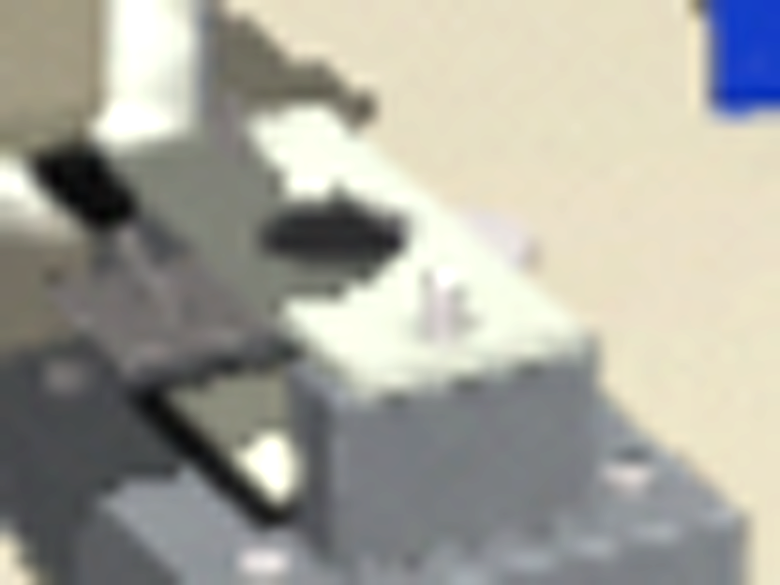

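arm_command(moves=[[0.2, 0, 0, 0, 0], [0.4, 0, 0, 0, 0], [0.6, 0, 0, 0, 0], [0.8, 0, 0, 0, 0], [0.8, 0, 0, 0, 0], [0.8, 0, 0, 0, 0]])

```text
time: 15.9
tool_pos: [553.4, 219.4, 276.5]
tcp_rot: [2.919, 1.569, 3.098]
contact_force: [0.3, 0.1, -2.7]
grip_width: 26.1
```

```bash
python3 shot.py O; python3 pj.py O 212.5
```

```text
t 16.0 pos [553.5 219.5 276.7] yaw 0.1791 grip 25.6 F [-0.96  0.55 -1.62] M [ 0.08  0.11 -0.02]
shift [-6.333 -0.057 -0.105] turn -0.05
[array([618.6, 231.2,  69.2]), array([610.4, 276.5,  69.2]), array([626.8, 186. ,  69.2])] [263 201] 15
```

View pics/O.png

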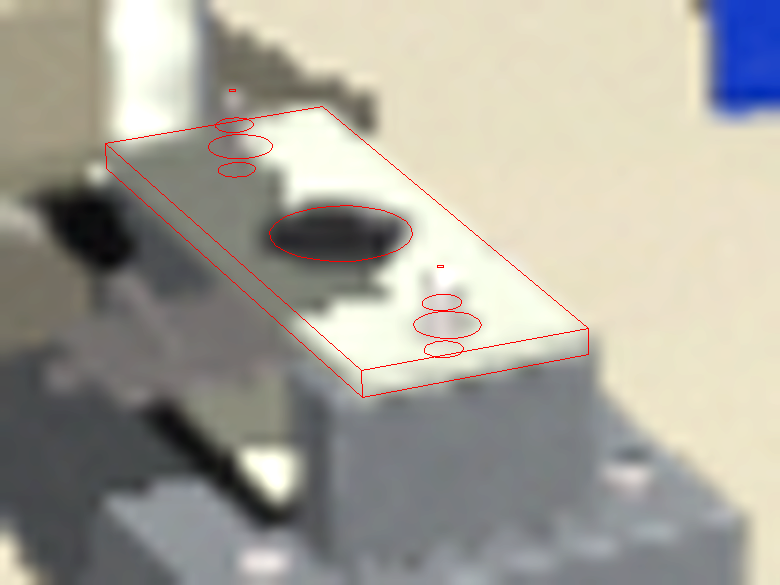

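View pics/On.png

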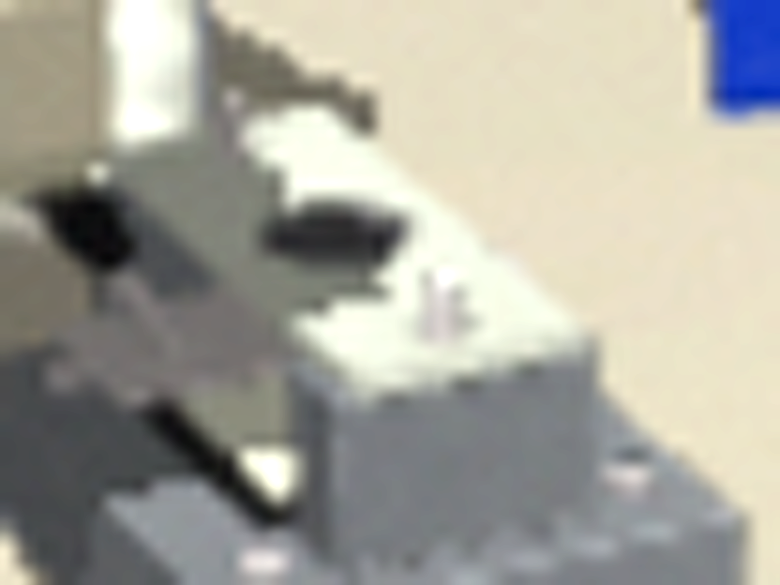

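arm_command(moves=[[0, 0, -0.5, 0, 0], [0, 0, -1.5, 0, 0], [0, 0, -3, 0, 0], [0, 0, -4.5, 0, 0], [0, 0, -6, 0, 0], [0, 0, -7.5, 0, 0], [0, 0, -9, 0, 0], [0, 0, -10.2, 0, 0], [0, 0, -11, 0, 0], [0, 0, -11, 0, 0]])

```text
time: 17.0
tool_pos: [444.1, 199.7, 277.0]
tcp_rot: [2.946, 1.569, 3.125]
contact_force: [0.6, -0.5, -0.4]
grip_width: 26.0
```

```bash
python3 shot.py P; python3 - <<'E'
from go import *
o=bot.get_obs()["tool_pos"]
show(o[0],o[1],o[2],.179)
import cv2
b=cv2.imread('pics/sideP.png')[180:330,200:360]
cv2.imwrite('pics/P.png',cv2.convertScaleAbs(cv2.resize(b,(640,600),interpolation=2),alpha=1.5))
E
python3 lov.py P side 445.5 199.8 276.5 .179 1 0 0.035 Po
```

```text
t 17.1 pos [445.4 199.9 277.1] yaw 0.1791 grip 25.8 F [ 1.22  0.47 -1.3 ] M [ 0.02  0.03 -0.01]
shift [0. 0. 0.] turn 0.01
[201 188] [270 244] 10
```

View pics/P.png

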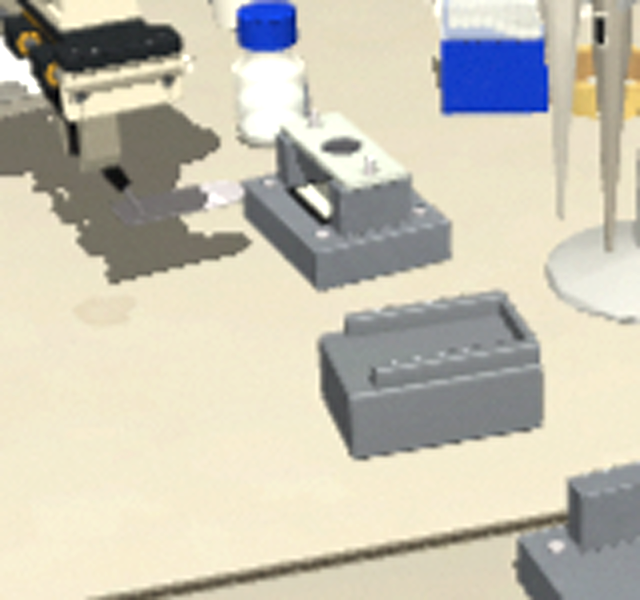

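View pics/Po.png

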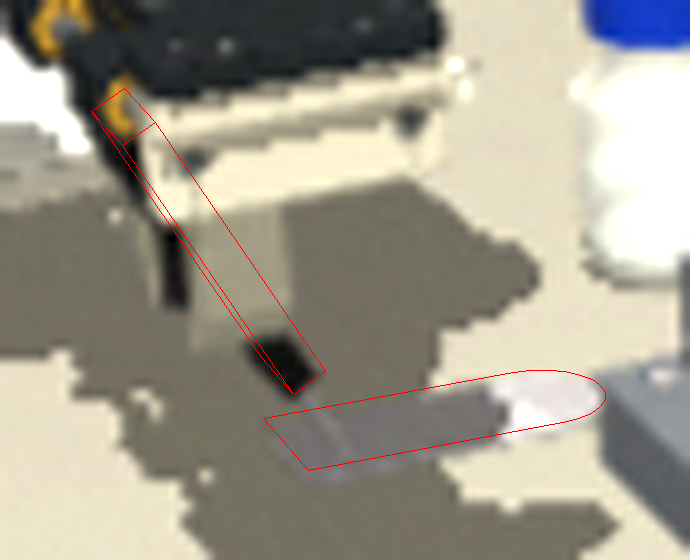

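```bash
python3 - <<'E'
from go import *
show(445.4,199.9,325,.179);show(551.1,-14.2,325,.0314)
E
```

```text
t 17.1 pos [445.4 199.9 277.1] yaw 0.1791 grip 25.8 F [ 1.22  0.47 -1.3 ] M [ 0.02  0.03 -0.01]
shift [-4.788e+00  1.000e-03 -0.000e+00] turn 0.01
t 17.1 pos [445.4 199.9 277.1] yaw 0.1791 grip 25.8 F [ 1.22  0.47 -1.3 ] M [ 0.02  0.03 -0.01]
shift [ -4.799 -22.95    6.586] turn 8.46
```

arm_command(moves=[[-1.5, 0, 0, 0, 0], [-3, -0.5, 0, 0, 0], [-4.5, -2, 0, 1, 0], [-4.8, -4.5, 0, 2, 0], [-4.8, -7.5, 0, 3, 0], [-4.8, -10.5, 1, 4.5, 0], [-4.8, -13.5, 2, 6, 0], [-4.8, -16.5, 3.2, 7, 0], [-4.8, -19.5, 4.6, 8, 0], [-4.8, -22, 6, 8.4, 0]])

```text
time: 18.1
tool_pos: [544.8, -7.7, 325.0]
tcp_rot: [0.255, 1.57, 0.286]
contact_force: [-0.1, -0.2, -0.3]
grip_width: 25.8
```

```bash
python3 - <<'E'
from go import *
show(551.1,-14.2,300,.0314)
E
```

```text
t 18.1 pos [544.8  -7.7 325. ] yaw 0.0311 grip 25.8 F [-0.08 -0.2  -0.28] M [ 0.04 -0.    0.03]
shift [ 2.499 -0.671  0.605] turn -0.02
```

arm_command(moves=[[0, -0.4, 0.4, 0, 0], [0.5, -0.67, 0.6, 0, 0], [1.5, -0.67, 0.6, 0, 0], [2.5, -0.67, 0.6, 0, 0], [3.5, -0.67, 0.6, 0, 0], [4.2, -0.67, 0.6, 0, 0], [4.5, -0.67, 0.6, 0, 0], [4.5, -0.67, 0.6, 0, 0]])

```text
time: 18.9
tool_pos: [550.9, -14.0, 279.5]
tcp_rot: [2.495, 1.57, 2.526]
contact_force: [0.1, -0.2, -1.0]
grip_width: 25.7
```

```bash
python3 shot.py Q; python3 - <<'E'
from go import *
show(551.1,-14.2,267.5,.0314)
import cv2
b=cv2.imread('pics/sideQ.png')[200:310,240:360]
cv2.imwrite('pics/Q.png',cv2.convertScaleAbs(cv2.resize(b,(654,600),interpolation=2),alpha=1.5))
E
```

```text
t 19.0 pos [551.2 -14.2 280.2] yaw 0.0312 grip 25.7 F [ 0.08 -0.36 -0.38] M [0.06 0.09 0.02]
shift [ 1.271 -0.004 -0.008] turn -0.01
```

View pics/Q.png

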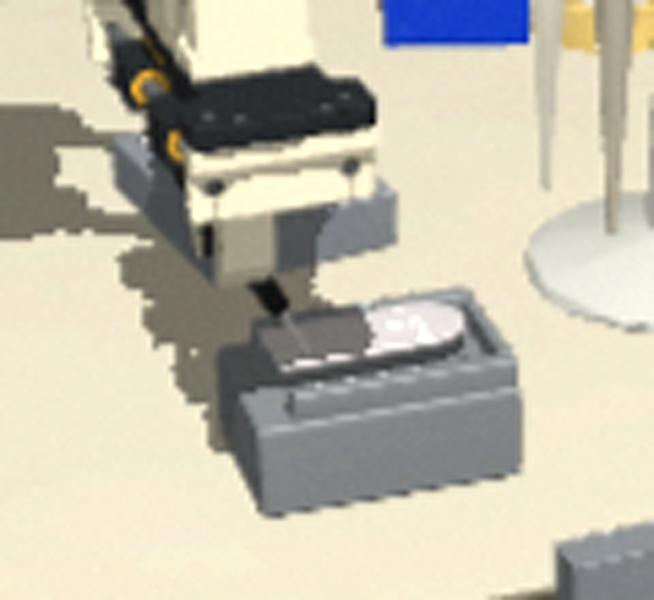

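arm_command(moves=[[0.4, 0, 0, 0, 0], [0.8, 0, 0, 0, 0], [1, 0, 0, 0, 0], [1.1, 0, 0, 0, 0], [1.2, 0, 0, 0, 0], [1.3, 0, 0, 0, 0], [1.3, 0, 0, 0, 0]])

```text
time: 19.7
tool_pos: [551.2, -14.1, 267.1]
tcp_rot: [0.051, 1.57, 0.082]
contact_force: [0.5, 0.3, -2.3]
grip_width: 25.7
```

```bash
python3 - <<'E'
from go import *
show(551.1,-14.2,267.5,.0314)
E
```

```text
t 19.7 pos [551.2 -14.1 267.1] yaw 0.0312 grip 25.7 F [ 0.48  0.29 -2.3 ] M [0.01 0.07 0.03]
shift [-0.037 -0.008 -0.006] turn -0.01
```

arm_command(moves=[[0.05, 0, 0, 0, 0], [0.1, 0, 0, 0, 0], [0.1, 0, 0, 0, 0.35], [0.1, 0, 0, 0, 0.5], [0.1, 0, 0, 0, 0.7], [0.1, 0, 0, 0, 0.9], [0.1, 0, 0, 0, 0.9], [0.1, 0, 0, 0, 0.9]])

```text
time: 20.5
tool_pos: [551.2, -14.1, 266.1]
tcp_rot: [0.047, 1.57, 0.078]
contact_force: [0.4, -0.1, 0.3]
grip_width: 67.4
```

```bash
python3 shot.py R; python3 - <<'E'
from go import *
show(551.1,-14.2,400,.0314)
import cv2
b=cv2.imread('pics/sideR.png')[200:310,240:360]
cv2.imwrite('pics/R.png',cv2.convertScaleAbs(cv2.resize(b,(654,600),interpolation=2),alpha=1.5))
E
```

```text
t 20.6 pos [551.2 -14.1 266.1] yaw 0.0312 grip 75.3 F [0.18 0.19 0.12] M [0.04 0.02 0.02]
shift [-1.3389e+01 -7.0000e-03  4.0000e-03] turn -0.01
```

View pics/R.png

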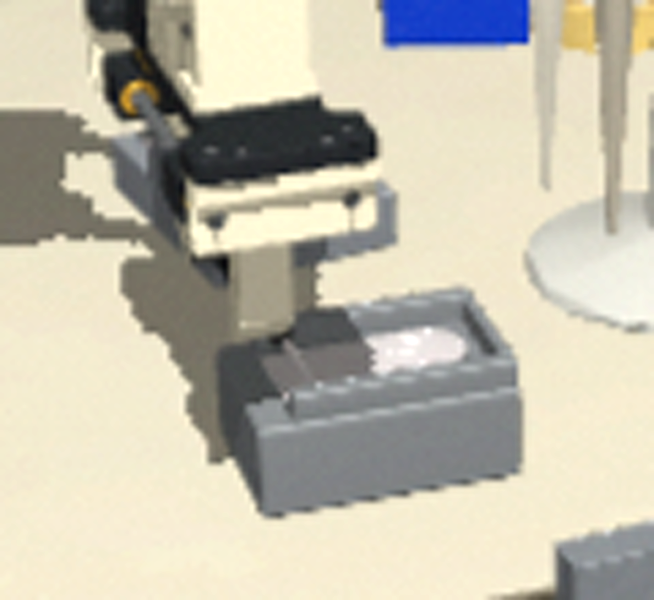

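The lifter is lying in the rest and the fingers are open, so I'll raise the arm and then move it back clear of the camera views.

arm_command(moves=[[-1, 0, 0, 0, 0.95], [-3, 0, 0, 0, 0.95], [-6, 0, 0, 0, 0.95], [-9.5, 0, 0, 0, 0.95], [-13, 0, 0, 0, 0.95], [-14, 0, -3, 0, 0.95], [-14, 0, -7, 0, 0.95], [-14, 0, -11, 0, 0.95], [-14, 0, -14, 0, 0.95], [-14, 0, -14, 0, 0.95]])

```text
time: 21.6
tool_pos: [408.1, -18.2, 406.9]
tcp_rot: [-0.106, 1.57, -0.075]
contact_force: [-0.4, -0.0, 0.5]
grip_width: 87.3
```

```bash
python3 shot.py S; python3 - <<'E'
from go import *
show(551.1,-14.2,400,.0314)
import cv2,numpy as np
b=cv2.imread('pics/sideS.png')[170:310,240:370];a=cv2.imread('pics/topS.png')[225:305,210:340]
cv2.imwrite('pics/S.png',cv2.convertScaleAbs(np.hstack([cv2.resize(b,(390,420),interpolation=2),cv2.copyMakeBorder(cv2.resize(a,(400,246),interpolation=2),0,174,0,0,0)]),alpha=1.5))
E
```

```text
t 21.7 pos [411.1 -18.6 407.1] yaw 0.0307 grip 87.1 F [-0.4   0.07  0.42] M [ 0.01  0.   -0.01]
shift [7.5900e-01 6.0000e-03 1.4002e+01] turn -0.04
```

View pics/S.png

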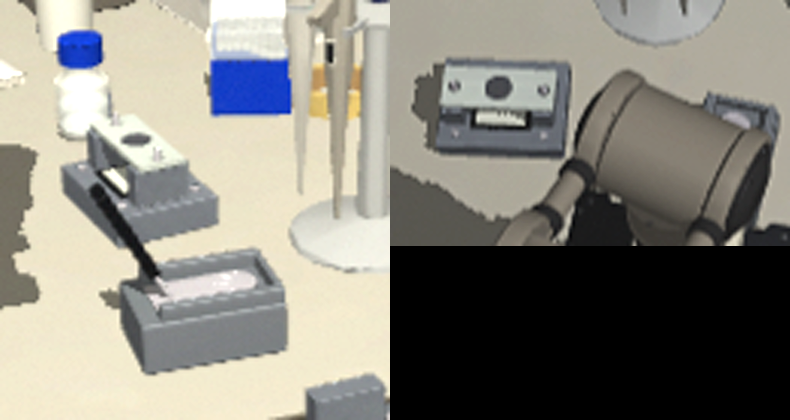

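View pics/topS.png

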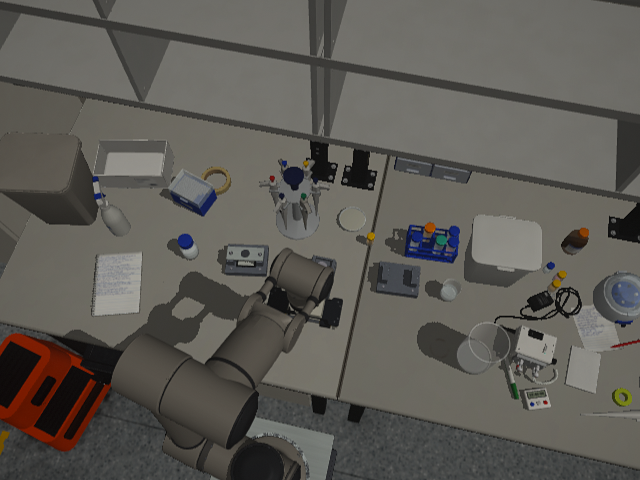

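```bash
python3 - <<'E'
import cv2,numpy as np,pickle
A=cv2.imread('pics/sideA.png');S=cv2.imread('pics/sideS.png')
f=lambda i:cv2.convertScaleAbs(cv2.resize(i[225:305,262:342],(400,400),interpolation=2),alpha=1.5)
cv2.imwrite('pics/AS.png',np.hstack([f(A),f(S)]))
from f2 import *
c=cam(pickle.load(open('capS.pkl','rb'))['top'])
for s in(5,-5):
    p0=np.array([618,231,17.9]);b=bx(c,np.array([618,231,.179]))
    g=lambda v:cost(c,world(st,np.array([618.6,232.6,.177]))+world(pl,v*np.r_[1,1,.01]),b,(33,))
    r=minimize(g,p0,method="Nelder-Mead",options=dict(initial_simplex=np.vstack([p0,p0+s*np.eye(3)]),xatol=.03,fatol=1e-4));print(r.x,r.fun)
E
```

```text
[619.09427272 232.23037291  17.60978037] 23.130169491525425
[619.47632933 233.06145885  16.98583145] 23.180423728813558
```

View pics/AS.png

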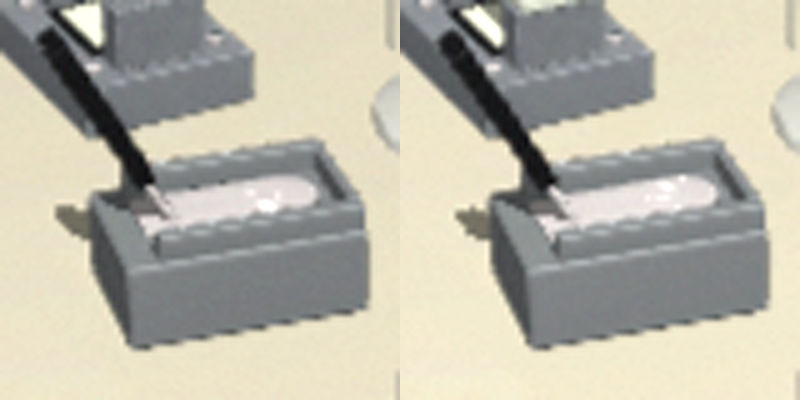

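The lifter looks the same as it did at the start. The plate is within about 1 mm of the stage centre in the top view, so I'm handing in.

```bash
python3 -c "
from plant import bot
print(bot.get_obs()['dq'].round(4)); print(bot.close_job())"
```

```text
[ 0.0067  0.035  -0.03   -0.0002 -0.0055  0.0013]
the job is handed in; nothing more can be done
None
```

The plate now sits on the light stage over both pins, and the lifter is back flat in its rest. I handed the job in at about 21.7 s. `close_job` gave no verdict, so success rests on my own last checks.

**What I did**
- **Grip:** the moves only allow a turn about the vertical tool axis, so the square 28° pinch was not possible. I pinched the handle across its 26 mm width with the fingers pointing straight down.
- **Pick-up:** I slid the blade under the plate on the stand and lifted it.
- **Placing:** I lowered the plate over the pins in small steps, correcting position as I went.
- **Return:** I drew the lifter out 11 cm and laid it back in the rest.

**What the last checks showed**
- **Plate:** it lies flat on the rails with both pins through the holes. A fit in the top view put it within about 1 mm of the stage centre.
- **Lifter:** it lies between the lips, indistinguishable from the starting picture.
- **Surroundings:** the fingers are open and clear, the force reading is near zero, and the beaker, vial and bottle look unmoved.

**What disagreed or was imperfect**
- The two cameras differed by about 3–4 mm in y when locating the stage and stand. I aimed between them and confirmed by watching the near pin come up through its hole; the far pin was only visible once the plate was down.
- The blade sagged about 0.035 rad nose-down in the grip while carrying, well inside the limit.
- The arm was still settling slightly, with joint speeds up to 0.035 rad/s, when I handed in.

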